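Pack the dried tiles in their slotted storage case with a fresh drying cassette

ROBOT

A 6-joint arm with a two-finger parallel gripper is mounted at the origin on the work surface. World frame = base frame: x ahead of the robot, y to its left, z up, the work surface at z = 0. Lengths are in mm, angles in rad, forces in N, time in s.
With the tool pointing down it reaches from about 400 to 925 mm from the base axis. Payload 3.4 kg.
Tool frame: the origin (TCP) lies on the centre line of the jaws, within the pads' length; the fingertips stand 8 mm ahead of it and the grasp point (between the pads) lies 11 mm behind it; z points along the fingers, y is the direction in which the jaws open and shut (so a half turn about z gives the same grasp; the last joint's range is limited). The gripper opens to 85 mm and grips with 20 to 120 N. Pads are 22 mm wide; open, the fingers measure 114 mm over their backs; the gripper's body (76 mm by 85 mm) begins 54 mm behind the grasp point. The pads swing forward as they close: fully open they stand 13 mm farther back than shut.
Start: joints at [1.159, 0.307, 1.506, -0, 1.328, -0.073], TCP at [190.585, 542.502, 239.305] pointing down, gripper open.
Joint ranges: [-3.12, 3.12], [-1.05, 2.28], [0.14, 2.33], [-1.42, 4.57], [0.1, 2.73], [-2.68, 2.68]. Speed limits (rad/s): [2.57, 2.57, 3.14, 3.14, 3.14, 3.14].

INTERFACE

Orientations are given as a unit quaternion [x, y, z, w].
In Python, from plant import monitor, vision, job gives the robot as it stands.
- The arm moves only by the tool carry_out, never from a script. Its argument "increments" is a list that holds one entry, the list of rows, each a list of 7 numbers: the shift along the tool's x, y, z in units of 50 mm (1.0 is 50 mm), then the turn, a rotation vector about the tool's x, y, z in units of 6 degrees (1.0 is 6 degrees), then the opening in per cent of the stroke, from 0 (shut) to 100 (fully open). A call has 1 to 20 rows; each row shifts and turns the commanded pose from where the row before left it, along the tool's axes as they then stand; what a row does not reach is not made up. A row lasts 1/8 s, in which the tool goes at most 62.5 mm and 10.7 degrees, less where a joint would pass 70% of its speed; a pose out of reach is approached as far as the arm can. A call is refused whole if a number of a shift passes 1 or a number of a turn 1, either way. A call with a gripper value outside its range is refused whole. The fingers move at their own pace and stop on an object; "force" is the grip in N (left out, the last holds). Time passes only in rows, so rows that do not move let the fingers close. It gives the time, the measured TCP pose, the force and the opening at its end, in the units of the state.
- monitor.observe(): the state, without advancing time (a new reading comes with each control period).
- vision.snapshot(name): name is "side" or "top"; returns a dict with "img" (400x640x3 uint8, red, green, blue), "z_map" (400x640 float32, mm along the optical axis (not along the pixel's ray), 0 where there is no reading), "K" (3x3 intrinsics, pixels), "dist" ([k1, k2, p1, p2, k3] as OpenCV has them; the pictures are not rectified), "origin" and "orientation" of the camera in the world. Camera axes: x right, y up, looking along -z (the intrinsics and any distortion apply to the point x, -y, -z); pixel columns grow to the right and rows downward; lengths in mm; the calibration is good to about 2 mm. A picture is of the moment at which its call begins.
- job.finish_job(): hands the job in, once; it reports no verdict.
The state is a dict: "time": time; "joint_pos": joint angles; "qd": joint speeds; "joint_efforts": joint torques, N m; "tool_pos": TCP position; "ee_rot": TCP orientation; "force": force on the tool from outside, world axes, zero at the start; "wrist_torque": the same for the moment, N m; "finger_gap": finger opening in mm.
Only numpy, scipy, OpenCV 4.12 (cv2) and the standard library are available. Lean on these libraries where they do the work, as an engineer would, in place of code of your own. Each camera call takes 0.05 s, during which the arm holds its last target.

TASK

Pack the dried tiles for the store: press the red tab of the grey case down while you slide its clear lid all the way open, lift out the spent drying cassette (green windows) and lay it flat in the steel tray, seat the fresh one (orange windows) flat and square in the emptied pocket, and stand every tile from the wooden drying rack on edge in a slot of its own in the case, lowered in and never dropped or tipped over. With everything in, slide the lid fully shut so that the red tab snaps back up. Leave the white jar, the black bowl and the brush where they are.

Things in the scene. Friction and masses are not known exactly. Their poses are not given: they have to be found in the camera images.
- case: grey storage case fixed to the bench, 116 x 310 mm, 118 mm high. Origin: centre of its underside; y the long way, x across, z up. Rails along the long top edges leave a 90 mm wide opening. Inside, from the +y end: the cassette pocket, four slots across the case, then (beyond y = -80 mm) a white block. Inner faces: end walls y = +-149 mm, long walls x = +-45 mm
- lid (a joint): how far the clear lid is slid open, m: 0 shut, 0.255 fully open. It slides along the case's -y, sticks out over that end and stays where left (2 N of friction). 5 mm thick, its top 111 mm above the bench. Locked at 0 until the tab is pressed
- tab (a joint): how far the red release tab is pressed down, m: 0 up, 0.008 at its stop. Spring: 2.4 N at the start, 7 N at the stop. Its lugs clear the rails once it is down 5 mm; once the lid has moved 15 mm the rails hold it about 4.5 mm down, until the lid is fully shut again and it snaps up by itself
- tab_rib (a point): centre of the upright grip rib on the red tab (moves with lid and tab). Rib: 46 mm long (case x), 10 mm thick (case y), 16 mm high, on the middle of a 54 x 47 mm thumb pad that lies 8 mm below this point, flush with the lid. Fingers can straddle or pinch the rib from above, press down and slide. When shut it is 118 mm towards +y from the case centre
- pocket (a point): centre of the floor of the cassette pocket in the case, 40 mm above the bench; the pocket is 85 mm (case x) by 65 mm (case y), 14 mm deep; axes as the case
- slot1 (a point): centre of the floor of tile slot 1 in the case, 14 mm above the bench; the slot is 16 mm wide (case y) and 90 mm long (case x), with upright sides for 28 mm and sloping lead-ins that end 55 mm above the bench. Slots are 42 mm apart; slot1 is next to the cassette pocket
- slot2 (a point): centre of the floor of tile slot 2 in the case, 14 mm above the bench; the slot is 16 mm wide (case y) and 90 mm long (case x), with upright sides for 28 mm and sloping lead-ins that end 55 mm above the bench. Slots are 42 mm apart; slot1 is next to the cassette pocket
- slot3 (a point): centre of the floor of tile slot 3 in the case, 14 mm above the bench; the slot is 16 mm wide (case y) and 90 mm long (case x), with upright sides for 28 mm and sloping lead-ins that end 55 mm above the bench. Slots are 42 mm apart; slot1 is next to the cassette pocket
- slot4 (a point): centre of the floor of tile slot 4 in the case, 14 mm above the bench; the slot is 16 mm wide (case y) and 90 mm long (case x), with upright sides for 28 mm and sloping lead-ins that end 55 mm above the bench. Slots are 42 mm apart; slot1 is next to the cassette pocket
- rack: wooden drying rack fixed to the bench, 100 x 190 mm, origin at the centre of its underside, y the long way, z up. Four places at y = -66, -22, 22 and 66 mm, each between four 8 mm dowels that rise to 50 mm above the bench; tiles stand on its board 10 mm above the bench
- tile1_c (a point): centre of tile1, a terracotta tile 80 x 80 mm and 12 mm thick with one glazed face, 0.15 kg; z up, y through its thickness (glaze on +y), x along its width. It starts on edge in one of the rack's places, 44 mm from the next, so open the fingers no more than needed. It may stand in any slot, either face first. None if absent
- tile2_c (a point): centre of tile2, a terracotta tile 80 x 80 mm and 12 mm thick with one glazed face, 0.15 kg; z up, y through its thickness (glaze on +y), x along its width. It starts on edge in one of the rack's places, 44 mm from the next, so open the fingers no more than needed. It may stand in any slot, either face first. None if absent
- tile3_c (a point): centre of tile3, a terracotta tile 80 x 80 mm and 12 mm thick with one glazed face, 0.15 kg; z up, y through its thickness (glaze on +y), x along its width. It starts on edge in one of the rack's places, 44 mm from the next, so open the fingers no more than needed. It may stand in any slot, either face first. None if absent
- tile4_c (a point): centre of tile4, a terracotta tile 80 x 80 mm and 12 mm thick with one glazed face, 0.15 kg; z up, y through its thickness (glaze on +y), x along its width. It starts on edge in one of the rack's places, 44 mm from the next, so open the fingers no more than needed. It may stand in any slot, either face first. None if absent
- spent_c (a point): centre (half-way up) of the spent drying cassette: white block with green windows, 80 (x) x 60 (y) x 20 mm, with an upright grip rib on top, 50 mm long (x), 10 mm thick (y), 20 mm high, so 40 mm in all; 0.14 kg; starts in the pocket of the case
- fresh_c (a point): centre (half-way up) of the fresh drying cassette: the same block and rib with orange windows; starts flat on the bench
- tray: open steel tray fixed to the bench, 130 (x) x 120 (y) mm, 26 mm high, walls and floor 4 mm; origin at the centre of its underside
- bottle: white jar with a cap, 60 mm across and 130 mm tall, a bystander; origin at the centre of its underside
- bowl: black bowl, 90 mm across and 45 mm high, a bystander; origin at the centre of its underside
- brush: flat brush 190 mm long lying on the bench, a bystander
Not all that is in view belongs to the job. Leave any turquoise look-alike of the part that bears tile3_c alone.

How it is judged:
By the outcome, as a careful person would: the job done as asked, in the order asked, and still so for the second after the job is handed in, with the robot touching nothing.
Of tile1, tile2, tile3, tile4 only 2 to 4 are there at a start; the rules pass over those that are not, and their reading is None.
At some moment in a run one of fresh may be knocked a few centimetres aside while the robot is not near it.
It also fails if it takes over 210 s, if anything falls off the work surface, if the arm or the gripper's body presses on something with over 40 N, if the wrist force passes 120 N, or if a joint passes its speed limit or range.

## Working session

There is one attempt and no reset: what is moved stays moved. The work goes in short steps, Python scripts to look and compute and a tool call to move; the robot and the scene stay as the last step left them, time stands still between calls to the robot, and variables do not carry over. Pictures are saved under pics/ and viewed, and the job is handed in when it is done.

Besides the shell and the picture viewer there is one more tool, called as name([rows], argument=value, ...), one row to a line, values as JSON. carry_out: Moves the arm, as the interface text tells. Its arguments: {"type":"object","properties":{"increments":{"type":"array","items":{"type":"array","items":{"type":"array","items":{"type":"number"}}}},"force":{"type":"number"}},"required":["increments"]}

```bash
ls; mkdir -p pics
cat > h.py <<'E'
import numpy as np, cv2
from scipy.spatial.transform import Rotation as R
from plant import monitor, vision, job
def snap(n):
    s=vision.snapshot(n)
    for k in("K","dist","origin"): s[k]=np.array(s[k],float)
    q=np.array(s["orientation"],float)
    s["R"]=R.from_quat(q).as_matrix() if q.size==4 else q.reshape(3,3)
    return s
def rays(s,uv):
    uv=np.array(uv,float).reshape(-1,1,2)
    n=cv2.undistortPoints(uv,s["K"],s["dist"]).reshape(-1,2)
    d=np.c_[n[:,0],-n[:,1],-np.ones(len(n))]
    return d@s["R"].T
def plane(s,uv,z):
    d=rays(s,uv); t=(z-s["origin"][2])/d[:,2]
    return s["origin"]+d*t[:,None]
def depth(s,uv):
    uv=np.array(uv).reshape(-1,2)
    z=s["z_map"][uv[:,1].astype(int),uv[:,0].astype(int)]
    return s["origin"]+rays(s,uv)*z[:,None]
def cloud(s):
    v,u=np.mgrid[0:400,0:640]
    return depth(s,np.c_[u.ravel(),v.ravel()]).reshape(400,640,3)
def proj(s,P):
    c=(np.array(P,float).reshape(-1,3)-s["origin"])@s["R"]
    c=c*[1,-1,-1]
    return cv2.projectPoints(c.reshape(-1,1,3),np.zeros(3),np.zeros(3),s["K"],s["dist"])[0].reshape(-1,2)
def save(s,name):
    cv2.imwrite("pics/"+name,s["img"][:,:,::-1])
E
python3 - <<'E'
from h import *
print(monitor.observe())
for n in("top","side"):
    s=snap(n); save(s,n+"0.png"); print(n,s["origin"],s["orientation"],s["K"],s["dist"],(s["z_map"]==0).mean())
E
```

```text
pics
{'time': 0.0, 'joint_pos': array([ 1.15952326e+00,  3.07568231e-01,  1.50766115e+00,  1.64661040e-05,
        1.32839639e+00, -7.34623640e-02]), 'qd': array([-0.00021889, -0.00071477, -0.00137971,  0.00010739, -0.00012376,
        0.00053375]), 'joint_efforts': array([ 1.51348315e-03, -4.57562935e+01, -2.51915306e+01,  8.23895039e-05,
        1.31124633e-02, -1.32663962e-05]), 'tool_pos': array([190.29506226, 541.88435619, 238.38836804]), 'ee_rot': array([ 1.68105246e-01,  9.85768529e-01, -9.84929820e-04, -2.51732816e-04]), 'force': array([ 0.5656774 , -0.55276137, -0.78611162]), 'wrist_torque': array([0.02722692, 0.02668441, 0.01610896]), 'finger_gap': 85.12415571976699}
top [ 444.91770836   14.01476216 1346.44591225] [ 0.02632282 -0.03308448 -0.70644093  0.70650813] [[442.22538156   0.         312.58953777]
 [  0.         442.22538156 198.12133481]
 [  0.           0.           1.        ]] [-0.10319437  0.          0.          0.          0.        ] 0.00385546875
side [ 434.78389882  747.59125229 1083.19179   ] [-0.03075524  0.32659237  0.9410831  -0.08218353] [[477.65640296   0.         314.53474957]
 [  0.         477.65640296 200.53438643]
 [  0.           0.           1.        ]] [-0.12454435  0.          0.          0.          0.        ] 0.00408984375
```

View pics/top0.png

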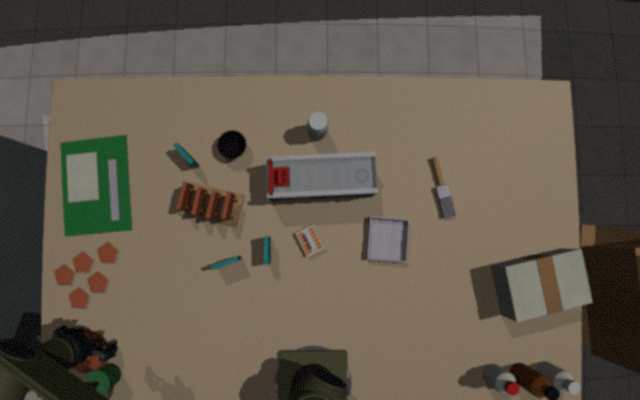

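View pics/side0.png

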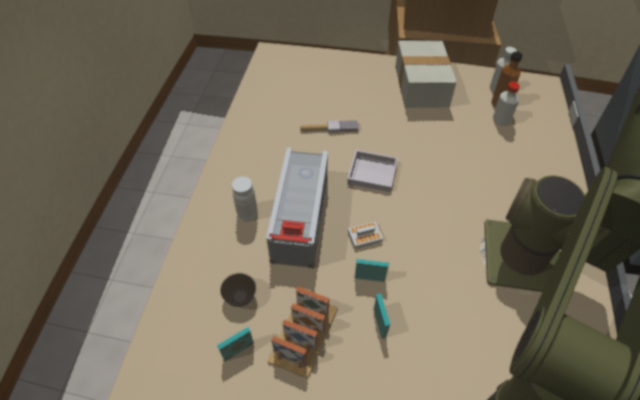

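Run:
```python
from h import *
t=snap("top"); s=snap("side")
c=t["img"][125:275,150:410,::-1]; cv2.imwrite("pics/c1.png",cv2.resize(c,None,fx=3,fy=3,interpolation=cv2.INTER_CUBIC))
c=s["img"][140:380,210:410,::-1]; cv2.imwrite("pics/c2.png",cv2.resize(c,None,fx=2.5,fy=2.5,interpolation=cv2.INTER_CUBIC))
```

```text
(no output)
```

View pics/c1.png

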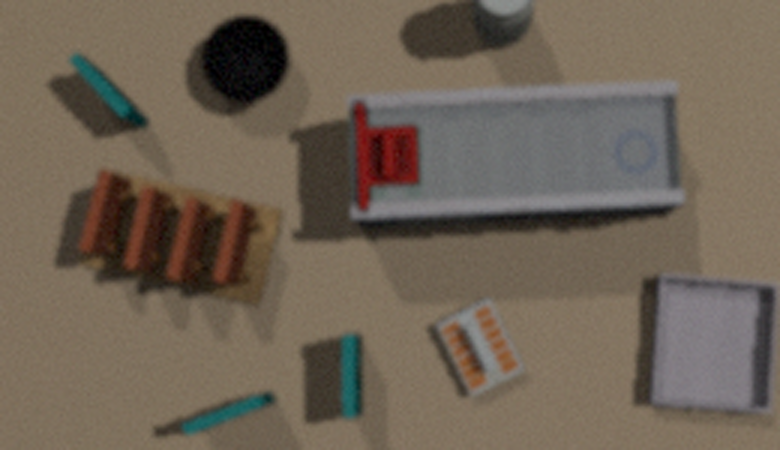

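View pics/c2.png

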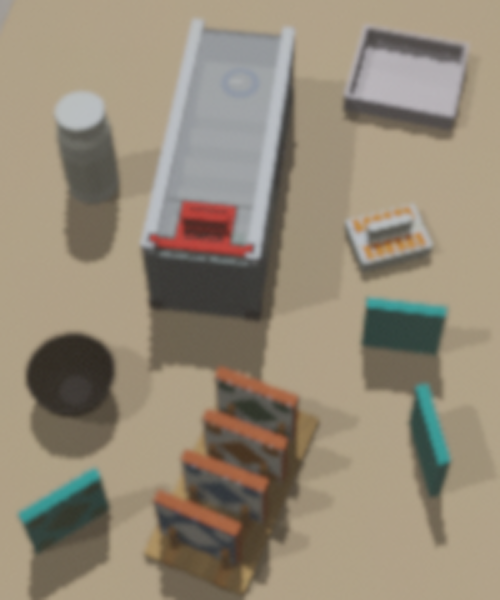

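Four terracotta tiles stand in the rack (top image px ≈ (184,196), (199,201), (213,205), (227,206)). The three turquoise tiles at (186,154), (225,262) and (267,250) stand outside it and are look-alikes. The orange-windowed cassette is at (310,241), and the tray is at (387,240). The case is at (322,177) with its red tab at (279,177).

```bash
cat > meas.py <<'E'
from h import *
def rect(P):
    (c,(w,h),a)=cv2.minAreaRect(P[:,:2].astype(np.float32)); return np.round(c,1),round(w,1),round(h,1),round(a,1)
E
python3 - <<'E'
from meas import *
t=snap("top"); 
for n in("top","side"):
    s=snap(n); C=cloud(s); im=s["img"].astype(int); r,g,b=im[...,0],im[...,1],im[...,2]
    hsv=cv2.cvtColor(s["img"],cv2.COLOR_RGB2HSV)
    print(n,"bench z",np.median(C[300:320,200:240,2]) if n=="top" else np.median(C[150:170,230:260,2]))
    v,u=np.mgrid[0:400,0:640]
    X,Y,Z=C[...,0],C[...,1],C[...,2]
    # rails
    roi=(X>400)&(X<750)&(Y>-200)&(Y<230)
    m=roi&(Z>112)&(Z<124)&(Y<150)&(Y>-170)&(X>480)
    k=cv2.connectedComponentsWithStats(m.astype(np.uint8))
    for i in range(1,k[0]):
        if k[2][i,4]>30: P=C[k[1]==i]; print("rail comp",k[2][i],rect(P),np.median(P[:,2]))
    red=(hsv[...,0]<8)|(hsv[...,0]>172); red&=(hsv[...,1]>190)&(hsv[...,2]>60)
    red&=(Z>80)
    k=cv2.connectedComponentsWithStats(red.astype(np.uint8))
    for i in range(1,k[0]):
        if k[2][i,4]>30: P=C[k[1]==i]; print("red",k[2][i],rect(P),np.median(P[:,2]),P[:,2].max())
    # tiles
    ter=(hsv[...,0]>2)&(hsv[...,0]<14)&(hsv[...,1]>130)&(X>300)&(X<700)&(Z>70)
    k=cv2.connectedComponentsWithStats(ter.astype(np.uint8))
    for i in range(1,k[0]):
        if k[2][i,4]>30: P=C[k[1]==i]; print("tile",k[2][i],rect(P),np.median(P[:,2]))
    m=(Z>15)&(Z<60)&(hsv[...,1]<90)&(X>300)&(X<520)&(Y>-250)&(Y<150)
    k=cv2.connectedComponentsWithStats(m.astype(np.uint8))
    for i in range(1,k[0]):
        if k[2][i,4]>30: P=C[k[1]==i]; print("low",k[2][i],rect(P),np.median(P[:,2]))
E
```

```text
top bench z 2.095716111209299
rail comp [ 266  152  109   47 2802] (array([614.6, -19.2]), 117.1, 304.0, 2.7) 114.95741918372903
red [269 161  20  33 281] (array([609. ,  97.7]), 90.2, 51.6, 2.7) 113.968305716754 134.53248998026493
red [506 383  12  12 104] (array([  21.3, -546.1]), 30.2, 30.8, 81.1) 149.22639935374514 155.38794485062454
tile [177 182  12  28 156] (array([558.8, 379. ]), 13.3, 79.3, 76.0) 90.09563821175743
tile [191 187  12  28 168] (array([544.3, 335. ]), 14.5, 78.0, 78.3) 89.94476654548964
tile [206 191  12  28 167] (array([474.4, 168. ]), 303.6, 78.0, 64.7) 90.37284882735594
tile [221 192  11  28 147] (array([474.4, 147.7]), 263.0, 75.9, 61.4) 90.64383107858475
low [367 217  30  43 135] (array([ 435.2, -204.2]), 79.9, 127.5, 85.3) 26.556918097243624
low [295 225  30  33 314] (array([428.1,  10.6]), 78.8, 58.9, 26.7) 22.42172221264127
side bench z 2.202698407508251
rail comp [ 266  149   61   96 2746] (array([617.9, -19.9]), 116.5, 304.5, 2.7) 114.61184323464795
red [509  82   9   7  46] (array([  23.3, -552.4]), 28.3, 27.5, 60.0) 148.61061892255634 154.0384943829731
tile [284 228  16   7  63] (array([515.4, 417.4]), 37.1, 678.8, 16.8) 115.41385266610109
tile [297 287  31  15 112] (array([471. , 483.2]), 66.6, 529.6, 15.0) 90.33336888175626
tile [293 305  32  15 150] (array([534.3, 292.9]), 13.6, 75.7, 78.1) 91.30312273668682
tile [284 321  33  16 150] (array([477.9, 524.6]), 66.7, 449.3, 19.4) 90.63888750428032
tile [273 337  33  18 174] (array([561.1, 376.3]), 12.6, 77.1, 75.9) 91.4162829210996
low [347 159  49  30 237] (array([ 437.6, -206.4]), 91.4, 131.2, 86.0) 24.96204416765454
low [348 222  35  25 443] (array([432.6,   8.6]), 80.3, 65.6, 25.4) 22.098801508454244
low [355 267  33  13 291] (array([404.8, 139. ]), 80.7, 6.3, 1.0) 38.93174412981239
```

```bash
cat >> meas.py <<'E'
def comps(m,minp=30):
    k=cv2.connectedComponentsWithStats(m.astype(np.uint8))
    return [(k[2][i],k[1]==i) for i in range(1,k[0]) if k[2][i,4]>minp]
def pl(s,m,z):
    v,u=np.nonzero(m); return plane(s,np.c_[u,v],z)
E
python3 - <<'E'
from meas import *
for n in("top","side"):
    s=snap(n); C=cloud(s); X,Y,Z=C[...,0],C[...,1],C[...,2]
    hsv=cv2.cvtColor(s["img"],cv2.COLOR_RGB2HSV); H,S,V=cv2.split(hsv)
    print(n)
    ter=(H>2)&(H<14)&(S>130)&(X>450)&(X<640)&(Y>220)&(Y<430)&(Z>80)&(Z<100)
    for st,m in comps(ter): print(" tile",st[:2],rect(pl(s,m,90)))
    red=((H<8)|(H>172))&(S>170)&(V>50)&(X>500)&(X<700)&(Y>30)&(Y<170)
    for st,m in comps(red):
        print(" red",st,rect(C[m]),np.percentile(C[m][:,2],[5,50,95]))
        mm=m&(Z>122); print("  rib",mm.sum(),rect(C[mm]),C[mm].mean(0),rect(pl(s,mm,127)))
    # tray rim
    m=(Z>18)&(Z<34)&(X>350)&(X<520)&(Y>-290)&(Y<-120)&(S<110)
    print(" tray",rect(C[m]))
    m=(Z>10)&(Z<60)&(X>370)&(X<490)&(Y>-45)&(Y<60)&((S<90)|((H<15)&(S>150)))
    for st,q in comps(m): print(" cass",st,rect(C[q&(Z<32)]), "rib",rect(C[q&(Z>34)]),(q&(Z>34)).sum())
E
```

```text
top
 tile [176 182] (array([558.5, 378.3]), 15.6, 79.3, 76.5)
 tile [192 187] (array([544.2, 334.4]), 15.7, 77.9, 77.7)
 tile [206 191] (array([532.7, 292.2]), 14.8, 79.6, 76.9)
 tile [221 192] (array([529.9, 250.4]), 14.0, 78.9, 78.3)
 red [269 160  20  34 368] (array([609.8,  98. ]), 93.4, 53.8, 1.3) [109.00711034 113.2251096  129.49797812]
  rib 61 (array([609.1,  95.5]), 45.0, 9.3, 4.7) [608.65949921  95.41679693 128.0910596 ] (array([609.2,  95.6]), 45.4, 9.5, 5.1)
 tray (array([ 433.3, -225.5]), 122.5, 128.3, 85.5)
 cass [295 225  30  33 350] (array([428.1,  10.6]), 78.9, 58.9, 26.6) rib (array([428.7,  10.1]), 48.5, 9.2, 26.7) 61
side
 tile [297 287] (array([533.6, 247.3]), 9.5, 76.8, 77.4)
 tile [292 305] (array([534.5, 291.3]), 13.9, 78.0, 79.3)
 tile [284 321] (array([545.2, 333.6]), 10.6, 78.4, 77.9)
 tile [273 337] (array([560.5, 376.4]), 12.2, 77.9, 75.3)
 tray (array([ 436. , -226.5]), 129.3, 130.9, 85.2)
 cass [348 222  35  26 483] (array([432. ,   9.3]), 81.4, 64.5, 25.2) rib (array([432.6,   9. ]), 48.5, 12.7, 25.4) 80
```

Run:
```python
from h import *
import time
for i in range(3):
    o=monitor.observe(); print(o["time"],o["tool_pos"],o["ee_rot"],o["force"])
    snap("top")
```

```text
0.45 [190.56274456 542.46097364 239.22798698] [ 1.68096688e-01  9.85770509e-01 -7.36294844e-05 -2.86310451e-05] [ 0.09860973  0.87848116 -0.17993598]
0.5 [190.58571892 542.4704451  239.27046607] [ 1.68105557e-01  9.85768999e-01 -3.39473486e-05 -1.25101492e-05] [ 0.24943981 -0.39518953 -0.56824242]
0.55 [190.58128846 542.49419548 239.29816284] [ 1.68103772e-01  9.85769305e-01 -6.75214548e-06  4.76364306e-07] [-0.06481173 -0.16679306  0.98858366]
```

Run:
```python
from meas import *
for n in("side","top"):
    s=snap(n); C=cloud(s); X,Y,Z=C[...,0],C[...,1],C[...,2]
    hsv=cv2.cvtColor(s["img"],cv2.COLOR_RGB2HSV); H,S,V=cv2.split(hsv)
    m=((H<8)|(H>170))&(S>150)&(abs(X-610)<50)&(abs(Y-97)<30)&(Z>121)
    print(n,m.sum(),rect(C[m]),C[m].mean(0),rect(pl(s,m,127)), np.median(C[m][:,2]))
    # rails: outer edges by rail lines per y-bin
    m=(Z>110)&(Z<124)&(X>540)&(X<690)&(Y>-190)&(Y<150)&(S<60)
    P=C[m]
    for y in (-170,-165,-100,-20,60,110,125,130,135):
        q=P[abs(P[:,1]-y)<3]
        if len(q): print(y,q[:,0].min().round(1),q[:,0].max().round(1),len(q))
    print(P[:,1].min(),P[:,1].max())
```

```text
side 73 (array([612.4,  94.2]), 12.5, 43.7, 87.9) [612.72355463  94.30874682 127.60991437] (array([612.2,  93.9]), 43.2, 12.9, 5.3) 127.65912178410815
-170 566.7 683.1 61
-165 568.1 683.1 49
-100 563.3 679.0 59
-20 560.6 675.6 67
60 557.1 669.9 73
110 553.4 667.7 46
125 552.7 669.5 24
130 552.7 668.7 23
135 655.4 668.0 11
-185.4285633106133 134.21299059197156
top 59 (array([595.4,  98.6]), 21.1, 73.6, 75.7) [607.72844669  95.89148053 128.58755093] (array([595.2,  98.7]), 20.9, 73.7, 76.5) 127.91663841936565
-170 563.3 679.2 64
-165 563.3 679.4 83
-100 559.9 675.7 75
-20 556.7 670.9 69
60 554.4 667.6 94
110 551.3 664.2 40
125 551.4 664.6 10
130 549.3 664.6 13
135 653.1 663.5 5
-178.63878627132175 133.16704711191343
```

```bash
cat > d.py <<'E'
import sys
from h import *
# usage: d.py x y z yaw(deg of tool y, mod 180)
x,y,z,yaw=map(float,sys.argv[1:5])
o=monitor.observe(); Rm=R.from_quat(o["ee_rot"]).as_matrix()
ty=np.degrees(np.arctan2(Rm[1,1],Rm[0,1]))
dy=(yaw-ty+90)%180-90
print("t",round(o["time"],2),"pos",o["tool_pos"].round(1),"yaw",round(ty%180,2),"gap",round(o["finger_gap"],1),"F",o["force"].round(1),"tilt",(Rm[:,2]).round(4),"q6",o["joint_pos"][5].round(2))
print("turn first about tool z (units, -=ccw):",round(-dy/6,2))
Rn=R.from_euler("z",dy,degrees=True).as_matrix()@Rm
d=np.array([x,y,z])-o["tool_pos"]
print("then shift tool (units):",(Rn.T@d/50).round(3),"  shift before turn:",(Rm.T@d/50).round(3),"mm",(Rn.T@d).round(1))
E
python3 d.py 610.7 95.5 200 92.7
```

```text
t 0.7 pos [190.6 542.5 239.4] yaw 70.65 gap 85.5 F [-0.1 -0.4  0.3] tilt [ 0.e+00  1.e-04 -1.e+00] q6 -0.07
turn first about tool z (units, -=ccw): -3.68
then shift tool (units): [-7.972 -9.326  0.786]   shift before turn: [-10.89   -5.65    0.787] mm [-398.6 -466.3   39.3]
```

carry_out([
  [[0,0,0,0,0,-0.92,30],[0,0,0,0,0,-0.92,30],[0,0,0,0,0,-0.92,30],[0,0,0,0,0,-0.92,30],[-0.57,-0.666,0,0,0,0,30],[-0.57,-0.666,0,0,0,0,30],[-0.57,-0.666,0,0,0,0,30],[-0.57,-0.666,0,0,0,0,30],[-0.57,-0.666,0,0,0,0,30],[-0.57,-0.666,0,0,0,0,30],[-0.57,-0.666,0,0,0,0,30],[-0.57,-0.666,0,0,0,0,30],[-0.57,-0.666,0,0,0,0,30],[-0.57,-0.666,0,0,0,0,30],[-0.57,-0.666,0,0,0,0,30],[-0.57,-0.666,0,0,0,0,30],[-0.57,-0.666,0,0,0,0,30],[-0.57,-0.666,0,0,0,0,30],[0,0,0.5,0,0,0,30],[0,0,0.28,0,0,0,30]],
], force=30)

```text
time: 3.2
tool_pos: [610.9, 95.2, 198.9]
ee_rot: [-0.023, 1.0, -0.0, -0.001]
force: [0.3, 0.1, -0.7]
finger_gap: 25.5
```

```bash
python3 d.py 610.7 95.5 121 92.7
python3 - <<'E'
from meas import *
a=[]
for n in("top","side"):
    s=snap(n); p=proj(s,[[610,95,120]])[0].astype(int); print(p)
    a.append(cv2.resize(s["img"][p[1]-60:p[1]+60,p[0]-60:p[0]+60,::-1],(390,390),interpolation=cv2.INTER_CUBIC))
cv2.imwrite("pics/a1.png",np.hstack(a))
E
```

```text
t 3.2 pos [610.9  95.2 198.9] yaw 92.66 gap 25.5 F [ 0.3  0.1 -0.7] tilt [-2.e-03 -1.e-04 -1.e+00] q6 -1.53
turn first about tool z (units, -=ccw): -0.01
then shift tool (units): [0.    0.007 1.558]   shift before turn: [0.    0.007 1.558] mm [ 0.   0.3 77.9]
[279 176]
[292 228]
```

View pics/a1.png

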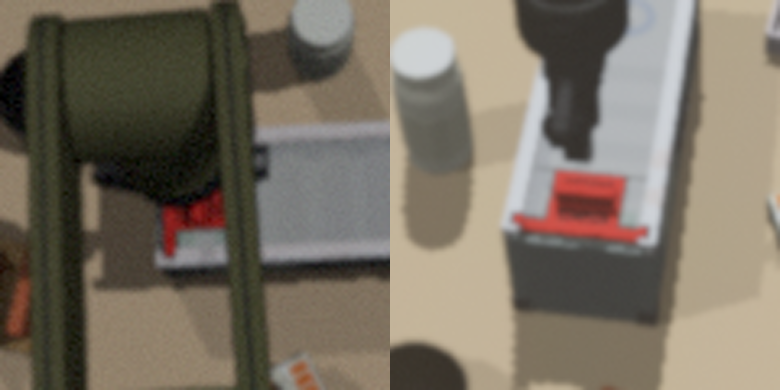

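Both crops show the gripper centred above the red rib with its fingers straddling along the case's y. I'm descending.

carry_out([
  [[0,0,0.4,0,0,0,30],[0,0,0.4,0,0,0,30],[0,0,0.3,0,0,0,30],[0,0,0.2,0,0,0,30],[0,0,0.12,0,0,0,30],[0,0,0.06,0,0,0,30],[0,0,0,0,0,0,30],[0,0,0,0,0,0,20],[0,0,0,0,0,0,16]],
], force=20)

```text
time: 4.42
tool_pos: [611.6, 95.8, 126.7]
ee_rot: [-0.024, 1.0, 0.0, 0.0]
force: [-1.0, -0.1, 0.0]
finger_gap: 13.9
```

carry_out([
  [[0,0,0,0,0,0,13],[0,0,0,0,0,0,9],[0,0,0,0,0,0,6],[0,0,0,0,0,0,6]],
], force=20)

```text
time: 4.92
tool_pos: [611.6, 94.3, 126.6]
ee_rot: [-0.024, 1.0, -0.001, 0.0]
force: [0.1, -5.1, 1.7]
finger_gap: 9.2
```

```bash
python3 d.py 611 93.8 120 92.7
```

```text
t 4.92 pos [611.6  94.3 126.6] yaw 92.73 gap 9.2 F [ 0.1 -5.1  1.7] tilt [ 7.0e-04 -2.2e-03 -1.0e+00] q6 -1.53
turn first about tool z (units, -=ccw): 0.0
then shift tool (units): [ 0.013 -0.01   0.133]   shift before turn: [ 0.013 -0.01   0.133] mm [ 0.6 -0.5  6.6]
```

carry_out([
  [[0,0,0,0,0,0,18],[0,-0.03,0,0,0,0,18],[0,0,0.06,0,0,0,18],[0,0,0.05,0,0,0,18],[0,0,0,0,0,0,18]],
], force=20)

```text
time: 5.55
tool_pos: [611.0, 94.4, 120.4]
ee_rot: [-0.024, 1.0, 0.0, -0.0]
force: [-0.3, 0.3, 0.0]
finger_gap: 15.5
```

carry_out([
  [[0,0,0,0,0,0,10],[0,0,0,0,0,0,7],[0,0,0,0,0,0,7],[0,0,0,0,0,0,7]],
], force=30)

```text
time: 6.05
tool_pos: [611.2, 94.1, 120.7]
ee_rot: [-0.024, 1.0, -0.0, -0.0]
force: [-0.8, -2.5, -1.5]
finger_gap: 9.3
```

carry_out([
  [[0,0,0.06,0,0,0,7],[0,0,0.06,0,0,0,7],[0,0,0.03,0,0,0,7],[0,0,0,0,0,0,7]],
])

```text
time: 6.55
tool_pos: [611.3, 94.3, 113.8]
ee_rot: [-0.024, 1.0, -0.0, 0.0]
force: [-3.0, -1.9, 5.9]
finger_gap: 8.8
```

carry_out([
  [[0,-0.08,0,0,0,0,7],[0,-0.12,0,0,0,0,7],[0,-0.15,0,0,0,0,7],[0,-0.15,0,0,0,0,7],[0,0,0,0,0,0,7]],
])

```text
time: 7.18
tool_pos: [612.5, 69.4, 113.9]
ee_rot: [-0.024, 1.0, 0.0, 0.0]
force: [-3.7, -0.7, 6.7]
finger_gap: 9.2
```

carry_out([
  [[0,-0.2,-0.02,0,0,0,7],[0,-0.3,-0.02,0,0,0,7],[0,-0.3,0,0,0,0,7],[0,-0.3,0,0,0,0,7],[0,-0.3,0,0,0,0,7],[0,-0.3,0,0,0,0,7],[0,-0.3,0,0,0,0,7],[0,-0.3,0,0,0,0,7],[0,-0.3,0,0,0,0,7],[0,-0.3,0,0,0,0,7],[0,-0.3,0,0,0,0,7],[0,-0.3,0,0,0,0,7],[0,-0.3,0,0,0,0,7],[0,-0.3,0,0,0,0,7],[0,-0.2,0,0,0,0,7],[0,-0.1,0,0,0,0,7],[0,-0.1,0,0,0,0,7],[0,0,0,0,0,0,7]],
])

```text
time: 9.43
tool_pos: [623.1, -156.6, 115.5]
ee_rot: [-0.024, 1.0, -0.0, -0.0]
force: [-3.0, -0.4, 5.2]
finger_gap: 9.0
```

carry_out([
  [[0,-0.05,0,0,0,0,7],[0,-0.05,0,0,0,0,7],[0,-0.04,0,0,0,0,7],[0,0,0,0,0,0,7]],
])

```text
time: 9.93
tool_pos: [623.2, -160.8, 115.2]
ee_rot: [-0.024, 1.0, 0.002, -0.0]
force: [-2.1, 6.5, 5.8]
finger_gap: 9.5
```

carry_out([
  [[0,0.04,0,0,0,0,7],[0,0,0,0,0,0,14],[0,0,0,0,0,0,22],[0,0,-0.1,0,0,0,26],[0,0,-0.3,0,0,0,26],[0,0,-0.6,0,0,0,26],[0,0,-0.8,0,0,0,26],[-0.7,0.5,-0.6,0,0,0,26],[-0.7,0.5,0,0,0,0,26],[-0.7,0.5,0,0,0,0,26],[-0.7,0.5,0,0,0,0,26],[-0.7,0.5,0,0,0,0,26]],
])

```text
time: 11.42
tool_pos: [793.6, -26.4, 236.9]
ee_rot: [-0.024, 1.0, -0.0, 0.001]
force: [0.1, -0.6, -0.6]
finger_gap: 22.2
```

```bash
cat > pic.py <<'E'
import sys
from h import *
# pic.py out x y z half
out,x,y,z,hf=sys.argv[1],*map(float,sys.argv[2:6]); hf=int(hf)
a=[]
for n in("top","side"):
    s=snap(n); p=proj(s,[[x,y,z]])[0].astype(int)
    u0=max(p[0]-hf,0);v0=max(p[1]-hf,0); c=s["img"][v0:p[1]+hf,u0:p[0]+hf,::-1]; print(n,"origin px",u0,v0)
    a.append(cv2.resize(c,(395,395),interpolation=cv2.INTER_CUBIC))
cv2.imwrite("pics/"+out,np.hstack(a))
E
python3 pic.py b1.png 616 -80 100 100; python3 d.py 0 0 200 92.7
```

```text
top origin px 241 74
side origin px 203 80
t 11.53 pos [795.5 -23.5 235.5] yaw 92.94 gap 22.4 F [-1.4 -0.9 -0. ] tilt [ 0.0032  0.0016 -1.    ] q6 -1.71
turn first about tool z (units, -=ccw): 0.04
then shift tool (units): [15.873  1.217  0.66 ]   shift before turn: [15.867  1.283  0.66 ] mm [793.6  60.9  33. ]
```

View pics/b1.png

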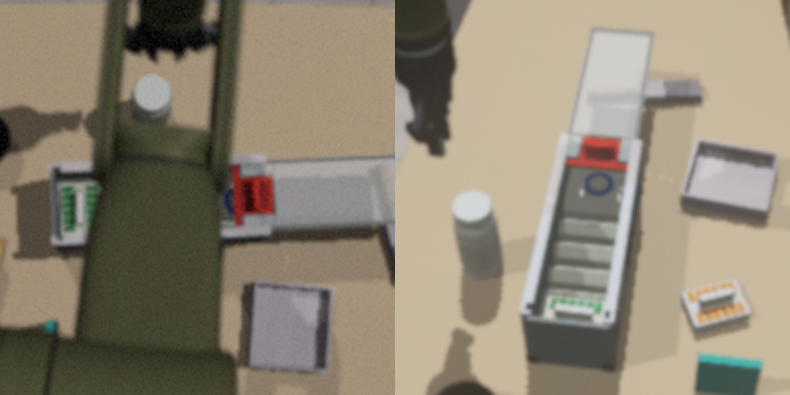

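The lid is fully open, with the spent cassette (green) visible in the pocket. Next I'm moving the arm out of the view so I can measure the inside of the case.

carry_out([
  [[0.62,-0.4,0,0,0,0,26],[0.62,-0.4,0,0,0,0,26],[0.62,-0.4,0,0,0,0,26],[0.62,-0.4,0,0,0,0,26],[0.62,-0.4,0,0,0,0,26],[0.62,-0.4,0,0,0,0,26],[0.62,-0.4,0,0,0,0,26],[0.62,-0.4,0,0,0,0,26],[0.62,-0.4,0,0,0,0,26],[0.62,-0.4,0,0,0,0,26],[0.62,-0.4,0,0,0,0,26],[0.62,-0.4,0,0,0,0,26]],
])

```text
time: 13.02
tool_pos: [430.6, -285.5, 236.5]
ee_rot: [-0.024, 1.0, -0.001, 0.0]
force: [0.7, -0.3, 0.5]
finger_gap: 22.5
```

```bash
python3 pic.py b2.png 616 -20 100 60
python3 - <<'E'
from meas import *
for n in("top","side"):
    s=snap(n); C=cloud(s); X,Y,Z=C[...,0],C[...,1],C[...,2]
    H,S,V=cv2.split(cv2.cvtColor(s["img"],cv2.COLOR_RGB2HSV))
    c0=np.array([616.3,-23.5]); th=np.radians(2.7); ex=np.array([np.cos(th),np.sin(th)]); ey=np.array([-np.sin(th),np.cos(th)])
    a=(C[...,:2]-c0)@ex; b=(C[...,:2]-c0)@ey
    # spent
    g=(H>40)&(H<85)&(S>100)&(abs(a)<60)&(abs(b)<170)
    print(n,"green",g.sum(),rect(pl(s,g,60)), np.median(Z[g]))
    rib=(abs(a)<40)&(b>60)&(b<145)&(Z>72)&(Z<90); print(" rib",rib.sum(),rect(pl(s,rib,80)))
    # profile along case y at centre
    for bb in range(-90,150,4):
        q=(abs(b-bb)<2)&(abs(a)<35)
        if q.sum(): print(bb,int(np.median(Z[q])),end=" | ")
    print()
    q=(abs(b)<100)&(abs(a)<80)&(Z>112)&(Z<124); print(" rails x",a[q].min(),a[q].max())
    q=(abs(a)<75)&(Z>112)&(Z<124)&(S<70)&(abs(b)<175); print(" rails y",b[q].min(),b[q].max())
    # tray & fresh
    m=(Z>18)&(Z<34)&(X>350)&(X<520)&(Y>-290)&(Y<-120)&(S<110); print(" tray",rect(C[m]))
    m=(Z>10)&(Z<60)&(X>370)&(X<490)&(Y>-45)&(Y<60)&((S<90)|((H<15)&(S>150)))
    for st,q in comps(m): print(" cass",rect(C[q&(Z<32)]), "rib",rect(C[q&(Z>34)]))
E
```

```text
top origin px 260 114
side origin px 239 137
top green 87 (array([609.5,  92.8]), 59.3, 44.0, 0.4) 61.373386902030234
 rib 57 (array([607. ,  93.3]), 47.0, 9.4, 4.1)
-90 55 | -86 54 | -82 50 | -78 46 | -74 23 | -70 16 | -66 16 | -62 15 | -58 45 | -54 48 | -50 52 | -46 55 | -42 51 | -38 49 | -34 43 | -30 15 | -26 14 | -22 15 | -18 14 | -14 46 | -10 48 | -6 53 | -2 53 | 2 51 | 6 46 | 10 19 | 14 15 | 18 15 | 22 15 | 26 42 | 30 47 | 34 51 | 38 55 | 42 52 | 46 49 | 50 44 | 54 15 | 58 15 | 62 15 | 66 15 | 70 50 | 74 54 | 78 52 | 82 50 | 86 41 | 90 62 | 94 62 | 98 61 | 102 61 | 106 61 | 110 60 | 114 76 | 118 80 | 122 66 | 126 62 | 130 63 | 134 61 | 138 60 | 142 62 | 146 59 | 
 rails x -60.24225667466127 56.74623762416001
 rails y -174.86869090010282 155.96934301793968
 tray (array([ 433.2, -225.2]), 122.4, 128.1, 85.6)
 cass (array([428. ,  10.6]), 78.9, 59.0, 26.6) rib (array([428.6,  10. ]), 48.7, 9.2, 26.6)
side green 3 (array([582.2,  70.5]), 4.0, 2.0, 60.7) 64.79184732175645
 rib 100 (array([611.4,  93.5]), 49.4, 16.9, 3.2)
-90 55 | -86 52 | -82 47 | -78 38 | -74 37 | -62 43 | -58 46 | -54 50 | -50 53 | -46 53 | -42 50 | -38 41 | -34 36 | -22 41 | -18 44 | -14 49 | -10 53 | -6 54 | -2 51 | 2 47 | 6 36 | 10 33 | 22 44 | 26 46 | 30 51 | 34 54 | 38 52 | 42 50 | 46 42 | 50 37 | 54 41 | 62 44 | 66 48 | 70 52 | 74 52 | 78 52 | 82 58 | 86 60 | 90 62 | 94 61 | 98 62 | 102 61 | 106 62 | 110 78 | 114 80 | 118 73 | 122 72 | 146 103 | 
 rails x -56.58546731611053 60.407295431628256
 rails y -174.99461284487535 155.40589712941198
 tray (array([ 435.6, -226.6]), 129.1, 131.7, 86.0)
 cass (array([432.4,   8.7]), 81.0, 64.0, 26.2) rib (array([431.7,   8.5]), 49.7, 12.9, 30.1)
```

View pics/b2.png

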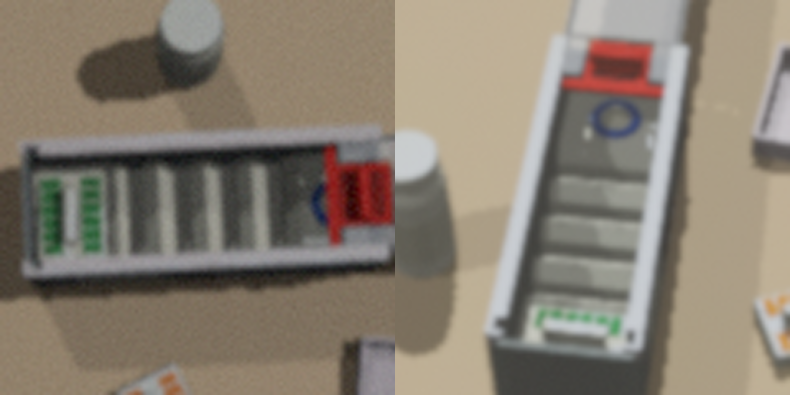

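```bash
python3 - <<'E'
from meas import *
from scipy.optimize import curve_fit
for n in("top","side"):
    s=snap(n); C=cloud(s); Z=C[...,2]
    c0=np.array([616.3,-24.0]); th=np.radians(2.7); ex=np.array([np.cos(th),np.sin(th)]); ey=np.array([-np.sin(th),np.cos(th)])
    a=(C[...,:2]-c0)@ex; b=(C[...,:2]-c0)@ey
    for p0 in (-45,-3,38):
        q=(abs(b-p0)<16)&(abs(a)<36)&(Z>43)&(Z<58)
        f=lambda x,p,h,k:h-k*abs(x-p)
        po,cv=curve_fit(f,b[q],Z[q],[p0,55,0.9]); print(n,p0,q.sum(),po.round(2),np.sqrt(cv[0,0]).round(2))
E
python3 d.py 610 93.5 200 92.7
```

```text
top -45 179 [-44.94  55.27   0.83] 0.24
top -3 193 [-2.88 55.72  0.84] 0.19
top 38 193 [38.87 55.76  0.89] 0.2
side -45 184 [-47.67  54.79   0.71] 0.38
side -3 188 [-5.75 54.35  0.65] 0.42
side 38 207 [36.04 54.04  0.65] 0.42
t 13.32 pos [ 432.6 -284.6  236. ] yaw 92.72 gap 22.3 F [-0.2 -0.4  0.5] tilt [ 1.3e-03 -5.0e-04 -1.0e+00] q6 -2.28
turn first about tool z (units, -=ccw): 0.0
then shift tool (units): [-3.899  7.386  0.72 ]   shift before turn: [-3.902  7.385  0.72 ] mm [-195.   369.3   36. ]
```

carry_out([
  [[-0.3,0.57,0,0,0,0,30],[-0.3,0.57,0,0,0,0,30],[-0.3,0.57,0,0,0,0,30],[-0.3,0.57,0,0,0,0,30],[-0.3,0.57,0,0,0,0,30],[-0.3,0.57,0,0,0,0,30],[-0.3,0.57,0,0,0,0,30],[-0.3,0.57,0,0,0,0,30],[-0.3,0.57,0,0,0,0,30],[-0.3,0.57,0,0,0,0,30],[-0.3,0.57,0,0,0,0,30],[-0.3,0.57,0,0,0,0,30],[-0.3,0.54,0,0,0,0,30],[0,0,0.5,0,0,0,30],[0,0,0.22,0,0,0,30],[0,0,0,0,0,0,30]],
])

```text
time: 15.32
tool_pos: [608.5, 93.6, 198.2]
ee_rot: [-0.024, 1.0, -0.0, -0.001]
force: [0.0, 0.1, 0.6]
finger_gap: 25.6
```

```bash
python3 d.py 610 93.5 90 92.7
python3 - <<'E'
from meas import *
o=monitor.observe(); T=o["tool_pos"]
s=snap("side"); C=cloud(s)
for z0,z1 in((193,205),(205,220),(220,240)):
    m=(abs(C[...,0]-T[0])<70)&(abs(C[...,1]-T[1])<80)&(C[...,2]>z0)&(C[...,2]<z1)
    P=C[m]-T; print(z0,m.sum(),"x",np.percentile(P[:,0],[2,98]).round(1),"y",np.percentile(P[:,1],[2,98]).round(1))
p=proj(s,[T])[0].astype(int); print(p)
c=s["img"][p[1]-40:p[1]+40,p[0]-40:p[0]+40,::-1]; c=cv2.resize(c,(560,560),interpolation=cv2.INTER_CUBIC)
cv2.imwrite("pics/f1.png",c)
E
```

```text
t 15.32 pos [608.5  93.6 198.2] yaw 92.76 gap 25.6 F [0.  0.1 0.6] tilt [-2.8e-03 -2.0e-04 -1.0e+00] q6 -1.54
turn first about tool z (units, -=ccw): 0.01
then shift tool (units): [-0.035 -0.003  2.163]   shift before turn: [-0.035 -0.003  2.163] mm [ -1.8  -0.2 108.1]
193 22 x [-8.9  9.9] y [-20.   25.1]
205 28 x [-9.5  9.2] y [-14.9  26.7]
220 10 x [-12.8  -9.1] y [-21.9  33.2]
[291 208]
```

View pics/f1.png

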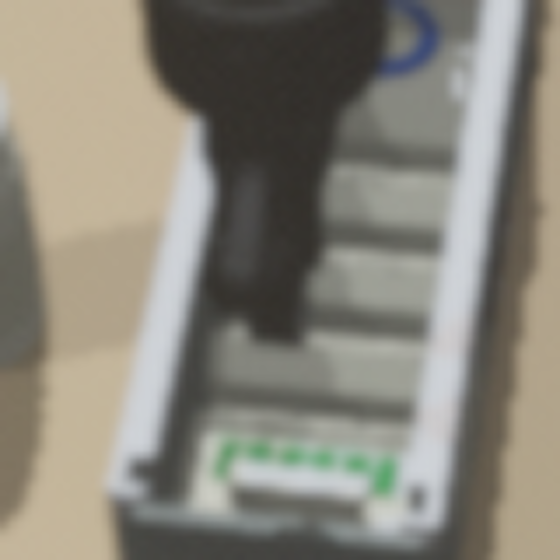

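carry_out([
  [[-0.06,0,0.4,0,0,0,28],[0,0,0.4,0,0,0,28],[0,0,0.4,0,0,0,28],[0,0,0.4,0,0,0,28],[0,0,0.4,0,0,0,28],[0,0,0.3,0,0,0,28],[0,0,0.14,0,0,0,28],[0,0,0.06,0,0,0,28],[0,0,0,0,0,0,28]],
], force=30)

```text
time: 16.5
tool_pos: [612.7, 93.4, 74.7]
ee_rot: [-0.024, 1.0, 0.0, 0.0]
force: [-0.4, -0.6, -0.2]
finger_gap: 24.4
```

carry_out([
  [[0,0,0,0,0,0,15],[0,0,0,0,0,0,8],[0,0,0,0,0,0,6],[0,0,0,0,0,0,6]],
], force=30)

```text
time: 17.0
tool_pos: [613.0, 93.1, 75.0]
ee_rot: [-0.024, 1.0, -0.0, 0.001]
force: [0.1, -2.3, 5.5]
finger_gap: 9.0
```

carry_out([
  [[0,0,-0.1,0,0,0,6],[0,0,-0.2,0,0,0,6],[0,0,-0.3,0,0,0,6],[0,0,-0.4,0,0,0,6],[0,0,-0.4,0,0,0,6],[0,0,-0.4,0,0,0,6],[0,0,-0.4,0,0,0,6],[0,0,-0.3,0,0,0,6],[0,0,0,0,0,0,6]],
], force=40)

```text
time: 18.12
tool_pos: [613.3, 93.6, 201.2]
ee_rot: [-0.024, 1.0, 0.0, 0.002]
force: [0.5, 0.1, -1.2]
finger_gap: 8.8
```

```bash
python3 pic.py g1.png 610 93 170 50;python3 d.py 435 -226 150 85.6
python3 - <<'E'
from meas import *
o=monitor.observe(); T=o["tool_pos"]
s=snap("side"); C=cloud(s)
m=(abs(C[...,0]-T[0])<60)&(abs(C[...,1]-T[1])<50)&(C[...,2]>T[2]-40)&(C[...,2]<T[2]-8)
P=C[m]-T; print(m.sum(),np.percentile(P,[2,98],axis=0).round(1), rect(P[P[:,2]>-25]))
E
```

```text
top origin px 228 123
side origin px 241 165
t 18.23 pos [612.   93.5 199.1] yaw 92.73 gap 9.2 F [ 0.  -0.1 -1.7] tilt [-6.e-04  1.e-04 -1.e+00] q6 -1.54
turn first about tool z (units, -=ccw): 1.19
then shift tool (units): [ 3.039 -6.642  0.983]   shift before turn: [ 3.84  -6.213  0.984] mm [ 151.9 -332.1   49.2]
618 [[-41.8 -28.1 -31.2]
 [ 36.7  30.9  -9.9]] (array([-1.7,  0.2]), 80.7, 62.9, 2.2)
```

View pics/g1.png

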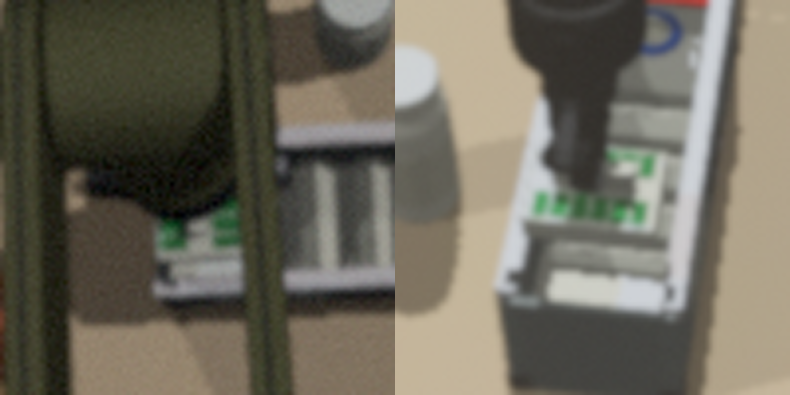

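carry_out([
  [[0,0,0,0,0,0.6,6],[0,0,0,0,0,0.59,6],[0.1,-0.2,0,0,0,0,6],[0.2,-0.44,0,0,0,0,6],[0.25,-0.55,0,0,0,0,6],[0.25,-0.55,0,0,0,0,6],[0.25,-0.55,0,0,0,0,6],[0.25,-0.55,0,0,0,0,6],[0.25,-0.55,0,0,0,0,6],[0.25,-0.55,0,0,0,0,6],[0.25,-0.55,0,0,0,0,6],[0.25,-0.55,0,0,0,0,6],[0.25,-0.55,0,0,0,0,6],[0.25,-0.55,0,0,0,0,6],[0.2,-0.4,0,0,0,0,6],[0.04,-0.1,0.4,0,0,0,6],[0,0,0.4,0,0,0,6],[0,0,0.4,0,0,0,6],[0,0,0.4,0,0,0,6],[0,0,0,0,0,0,6]],
])

```text
time: 20.78
tool_pos: [432.6, -225.6, 118.1]
ee_rot: [0.039, 0.999, 0.001, -0.002]
force: [-1.2, 0.0, -1.2]
finger_gap: 8.4
```

```bash
python3 d.py 436.5 -226.5 40 85.6
```

```text
t 20.77 pos [ 432.6 -225.6  118.1] yaw 85.56 gap 8.4 F [-1.2  0.  -1.2] tilt [-0.004  0.002 -1.   ] q6 -2.06
turn first about tool z (units, -=ccw): -0.01
then shift tool (units): [-0.086 -0.014  1.561]   shift before turn: [-0.086 -0.014  1.561] mm [-4.3 -0.7 78.1]
```

carry_out([
  [[-0.08,-0.01,0.4,0,0,0,6],[0,0,0.4,0,0,0,6],[0,0,0.35,0,0,0,6],[0,0,0.2,0,0,0,6],[0,0,0.08,0,0,0,6],[0,0,0.06,0,0,0,6],[0,0,0,0,0,0,6],[0,0,0,0,0,0,6]],
])

```text
time: 21.78
tool_pos: [439.5, -226.9, 45.2]
ee_rot: [0.038, 0.999, -0.0, 0.0]
force: [-0.2, 0.1, -0.8]
finger_gap: 8.8
```

carry_out([
  [[0,0,0.04,0,0,0,6],[0,0,0.04,0,0,0,6],[0,0,0,0,0,0,6]],
])

```text
time: 22.15
tool_pos: [439.1, -226.7, 40.6]
ee_rot: [0.039, 0.999, 0.0, -0.0]
force: [-0.2, -0.5, -0.2]
finger_gap: 8.7
```

carry_out([
  [[0,0,0.03,0,0,0,6],[0,0,0.02,0,0,0,6],[0,0,0,0,0,0,6]],
])

```text
time: 22.52
tool_pos: [439.3, -226.8, 39.0]
ee_rot: [0.039, 0.999, -0.0, 0.0]
force: [-1.4, 0.0, 6.4]
finger_gap: 8.8
```

Contact with the tray floor at 39 mm, as predicted. I'm releasing and lifting, then checking both this and the fresh cassette.

carry_out([
  [[0,0,-0.02,0,0,0,12],[0,0,0,0,0,0,22],[0,0,0,0,0,0,26],[0,0,-0.2,0,0,0,26],[0,0,-0.4,0,0,0,26],[0,0,-0.6,0,0,0,26],[0,-0.4,-0.8,0,0,0,26],[0,-0.6,-0.8,0,0,0,26],[0,-0.7,0,0,0,0,26],[0,-0.7,0,0,0,0,26]],
])

```text
time: 23.78
tool_pos: [430.3, -347.6, 181.1]
ee_rot: [0.038, 0.999, -0.001, 0.001]
force: [-0.3, -0.4, 0.2]
finger_gap: 21.9
```

```bash
cat > cass.py <<'E'
from meas import *
for n in("side","top"):
    s=snap(n); C=cloud(s); X,Y,Z=C[...,0],C[...,1],C[...,2]
    H,S,V=cv2.split(cv2.cvtColor(s["img"],cv2.COLOR_RGB2HSV))
    o=(H>5)&(H<20)&(S>150)&(V>100)&(X>330)&(X<540)&(Y>-110)&(Y<150)&(Z<40)
    c=C[o][:,:2].mean(0) ; print(n,"orange",o.sum(),c.round(1))
    m=(abs(X-c[0])<60)&(abs(Y-c[1])<60)&(Z>12)&(Z<31); k=[C[q] for st,q in comps(m,60)]
    k=max(k,key=len); print("  body",rect(k))
    m=(abs(X-c[0])<40)&(abs(Y-c[1])<40)&(Z>35)&(Z<48); print("  rib",m.sum(),rect(pl(s,m,40)))
    m=(abs(X-437)<60)&(abs(Y+226)<55)&(Z>34)&(Z<52)&(S<110); print("  spent rib",m.sum(),rect(pl(s,m,44)))
E
python3 cass.py; python3 pic.py t1.png 435 -120 20 80
```

```text
side orange 10 [417.7  17.9]
  body (array([432. ,   9.1]), 81.6, 63.2, 24.8)
  rib 73 (array([431.3,  10. ]), 49.1, 14.4, 26.5)
  spent rib 82 (array([ 437.5, -222.9]), 22.3, 49.9, 89.0)
top orange 24 [434.5  12.7]
  body (array([428.1,  10.6]), 78.8, 58.9, 26.7)
  rib 59 (array([428.6,  10. ]), 48.6, 9.2, 26.6)
  spent rib 68 (array([ 454. , -216.2]), 32.8, 81.0, 84.5)
top origin px 273 158
side origin px 289 116
```

View pics/t1.png

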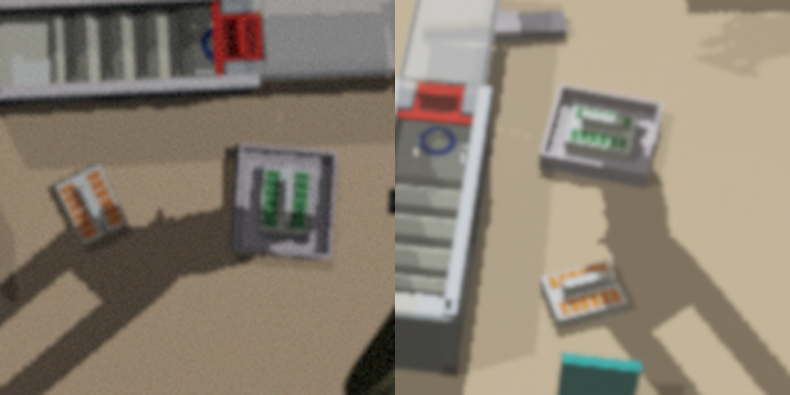

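The spent cassette lies flat in the tray, and the fresh one has not moved. Next, the fresh one.

```bash
python3 d.py 431.8 9.2 120 116.4
```

```text
t 23.98 pos [ 429.7 -346.5  179.5] yaw 85.5 gap 21.8 F [ 0.3  0.6 -0.6] tilt [-0.e+00  6.e-04 -1.e+00] q6 -2.25
turn first about tool z (units, -=ccw): -5.15
then shift tool (units): [-3.201  6.353  1.194]   shift before turn: [0.516 7.095 1.195] mm [-160.   317.6   59.7]
```

carry_out([
  [[0.02,0.35,0,0,0,0,30],[0.04,0.55,0,0,0,0,30],[0.04,0.55,0,0,0,0,30],[0.04,0.55,0,0,0,0,30],[0.04,0.55,0,0,0,0,30],[0.04,0.55,0,0,0,0,30],[0.04,0.55,0,0,0,0,30],[0.04,0.55,0,0,0,0,30],[0.04,0.55,0,0,0,0,30],[0.04,0.55,0,0,0,0,30],[0.04,0.55,0,0,0,0,30],[0.04,0.55,0,0,0,0,30],[0.04,0.5,0,0,0,0,30],[0.02,0.2,0,0,0,-0.85,30],[0,0,0,0,0,-0.9,30],[0,0,0,0,0,-0.9,30],[0,0,0,0,0,-0.9,30],[0,0,0,0,0,-0.9,30],[0,0,0,0,0,-0.7,30],[0,0,0,0,0,0,30]],
])

```text
time: 26.48
tool_pos: [429.8, 11.0, 179.2]
ee_rot: [-0.23, 0.973, 0.0, -0.0]
force: [0.1, 0.1, -0.8]
finger_gap: 25.6
```

```bash
python3 cass.py; python3 d.py 431.8 9.2 33.5 116.4
```

```text
side orange 5 [432.9  25.1]
  body (array([432.1,   8.8]), 81.1, 63.6, 24.5)
  rib 74 (array([431.8,  10.3]), 50.1, 14.5, 26.5)
t 26.52 pos [430.1  10.8 179.3] yaw 116.49 gap 26.0 F [ 0.3  0.2 -0.1] tilt [-8.e-04  4.e-04 -1.e+00] q6 -2.11
turn first about tool z (units, -=ccw): 0.02
then shift tool (units): [-0.019 -0.046  2.915]   shift before turn: [-0.019 -0.046  2.915] mm [ -0.9  -2.3 145.8]Traceback (most recent call last):
  File "cass.py", line 10, in <module>
    m=(abs(X-437)<60)&(abs(Y+226)<55)&(Z>34)&(Z<52)&(S<110); print("  spent rib",m.sum(),rect(pl(s,m,44)))
                                                                                              ~~^^^^^^^^
  File "meas.py", line 8, in pl
    v,u=np.nonzero(m); return plane(s,np.c_[u,v],z)
                              ~~~~~^^^^^^^^^^^^^^^^
  File "h.py", line 16, in plane
    d=rays(s,uv); t=(z-s["origin"][2])/d[:,2]
  File "h.py", line 12, in rays
    n=cv2.undistortPoints(uv,s["K"],s["dist"]).reshape(-1,2)
      ~~~~~~~~~~~~~~~~~~~^^^^^^^^^^^^^^^^^^^^^
cv2.error: OpenCV(4.12.0) /io/opencv/modules/calib3d/src/undistort.dispatch.cpp:347: error: (-215:Assertion failed) CV_IS_MAT(_src) && CV_IS_MAT(_dst) && (_src->rows == 1 || _src->cols == 1) && (_dst->rows == 1 || _dst->cols == 1) && _src->cols + _src->rows - 1 == _dst->rows + _dst->cols - 1 && (CV_MAT_TYPE(_src->type) == CV_32FC2 || CV_MAT_TYPE(_src->type) == CV_64FC2) && (CV_MAT_TYPE(_dst->type) == CV_32FC2 || CV_MAT_TYPE(_dst->type) == CV_64FC2) in function 'cvUndistortPointsInternal'
```

carry_out([
  [[-0.02,-0.04,0.4,0,0,0,30],[0,0,0.5,0,0,0,30],[0,0,0.5,0,0,0,30],[0,0,0.5,0,0,0,30],[0,0,0.4,0,0,0,30],[0,0,0.3,0,0,0,30],[0,0,0.15,0,0,0,30],[0,0,0.1,0,0,0,30],[0,0,0.05,0,0,0,30],[0,0,0,0,0,0,30],[0,0,0,0,0,0,30]],
])

```text
time: 27.9
tool_pos: [433.5, 8.1, 34.6]
ee_rot: [-0.229, 0.973, -0.0, 0.0]
force: [0.2, -0.8, -0.1]
finger_gap: 25.8
```

```bash
python3 d.py 431.8 9.2 34 116.4
```

```text
t 27.9 pos [433.5   8.1  34.6] yaw 116.48 gap 25.8 F [ 0.2 -0.8 -0.1] tilt [ 7.e-04 -1.e-04 -1.e+00] q6 -2.11
turn first about tool z (units, -=ccw): 0.01
then shift tool (units): [0.021 0.034 0.012]   shift before turn: [0.021 0.034 0.012] mm [1.  1.7 0.6]
```

carry_out([
  [[0.02,0.03,0.02,0,0,0,30],[0,0,0,0,0,0,18],[0,0,0,0,0,0,10],[0,0,0,0,0,0,6],[0,0,0,0,0,0,6],[0,0,-0.1,0,0,0,6],[0,0,-0.3,0,0,0,6],[0,0,-0.5,0,0,0,6],[0,0,-0.5,0,0,0,6],[0,0,-0.5,0,0,0,6],[0,0,-0.5,0,0,0,6],[0,0,-0.5,0,0,0,6],[0,0,-0.4,0,0,0,6],[0,0,0,0,0,0.9,6],[0,0,0,0,0,0.9,6],[0,0,0,0,0,0.9,6],[0,0,0,0,0,0.9,6],[0,0,0,0,0,0.36,6],[0,0,0,0,0,0,6]],
], force=40)

```text
time: 30.28
tool_pos: [431.3, 9.1, 198.1]
ee_rot: [-0.024, 1.0, 0.0, -0.0]
force: [-0.5, -0.9, -1.5]
finger_gap: 9.1
```

```bash
cat > held.py <<'E'
from meas import *
o=monitor.observe(); T=o["tool_pos"]
print(T.round(1),o["finger_gap"].round(1))
s=snap("side"); C=cloud(s)
m=(abs(C[...,0]-T[0])<60)&(abs(C[...,1]-T[1])<50)&(C[...,2]>T[2]-25)&(C[...,2]<T[2]-8)
P=C[m]-T; print(m.sum(),rect(P), np.percentile(P[:,2],[5,50,95]))
p=proj(s,[T])[0].astype(int)
cv2.imwrite("pics/held%d.png"%int(o["time"]*10),cv2.resize(s["img"][p[1]-45:p[1]+45,p[0]-45:p[0]+45,::-1],(540,540),interpolation=cv2.INTER_CUBIC)); print("held%d.png"%int(o["time"]*10))
E
python3 held.py; python3 d.py 611 93.5 185 92.7
```

```text
t 30.27 pos [431.3   9.1 198.1] yaw 92.75 gap 9.1 F [-0.5 -0.9 -1.5] tilt [-5.e-04  1.e-04 -1.e+00] q6 -1.7
turn first about tool z (units, -=ccw): 0.01
then shift tool (units): [-3.669  1.517  0.261]   shift before turn: [-3.67   1.513  0.261] mm [-183.4   75.8   13. ]Traceback (most recent call last):
  File "held.py", line 3, in <module>
    print(T.round(1),o["finger_gap"].round(1))
                     ^^^^^^^^^^^^^^^^^^^^^
AttributeError: 'float' object has no attribute 'round'
```

```bash
sed -i 's/,o\["finger_gap"\].round(1)//' held.py; python3 held.py
python3 - <<'E'
from meas import *
for n in("side","top"):
    s=snap(n); C=cloud(s); X,Y,Z=C[...,0],C[...,1],C[...,2]
    m=(Z>112)&(Z<124)&(X>530)&(X<690)&(Y>-150)&(Y<124)
    P=C[m]; L=[];Rr=[]
    for y in range(-130,120,5):
        q=P[abs(P[:,1]-y)<2.5]
        if len(q)>6: L.append((y,q[:,0].min()));Rr.append((y,q[:,0].max()))
    for A in (L,Rr):
        A=np.array(A); c=np.polyfit(A[:,0],A[:,1],1); print(n,"slope deg",np.degrees(np.arctan(c[0])).round(2),"x at y=-24,93:",np.polyval(c,[-24,93]).round(1))
    m=(abs(X-612)<60)&(abs(Y-93)<60)&(Z>36)&(Z<46); print("floor",m.sum(), rect(C[m]) if m.sum()>5 else "")
E
```

```text
[431.3   9.1 198.1]
534 (array([ 0.5, -0.5]), 80.3, 63.5, 2.7) [-22.28289837 -12.460626    -9.52419766]
held302.png
side slope deg -2.73 x at y=-24,93: [560.8 555.2]
side slope deg -2.6 x at y=-24,93: [674.9 669.6]
floor 374 (array([612.6,  84.3]), 116.7, 96.5, 1.9)
top slope deg -2.64 x at y=-24,93: [557.2 551.8]
top slope deg -2.73 x at y=-24,93: [671.7 666.1]
floor 558 (array([609.9,  86.2]), 87.2, 106.3, 82.6)
```

carry_out([
  [[-0.2,0.09,0,0,0,0,6],[-0.4,0.16,0,0,0,0,6],[-0.5,0.2,0,0,0,0,6],[-0.5,0.2,0,0,0,0,6],[-0.5,0.2,0,0,0,0,6],[-0.5,0.2,0,0,0,0,6],[-0.5,0.2,0,0,0,0,6],[-0.4,0.17,0,0,0,0,6],[-0.19,0.09,0,0,0,0,6],[0,0,0.4,0,0,0,6],[0,0,0.4,0,0,0,6],[0,0,0,0,0,0,6],[0,0,0,0,0,0,6]],
])

```text
time: 32.05
tool_pos: [612.9, 93.5, 158.8]
ee_rot: [-0.024, 1.0, 0.0, 0.0]
force: [-0.3, -0.6, -1.2]
finger_gap: 8.7
```

```bash
python3 held.py; python3 d.py 611.8 93.4 95 92.7
```

```text
[612.9  93.5 158.8]
532 (array([0.3, 0.6]), 80.0, 62.2, 2.9) [-21.25056165 -12.4282489   -9.39253404]
held320.png
t 32.1 pos [613.2  93.4 159.2] yaw 92.73 gap 8.7 F [-0.2  0.1 -1.8] tilt [ 1.7e-03  1.0e-04 -1.0e+00] q6 -1.54
turn first about tool z (units, -=ccw): 0.01
then shift tool (units): [0.029 0.    1.284]   shift before turn: [2.900e-02 1.000e-03 1.284e+00] mm [ 1.5  0.  64.2]
```

carry_out([
  [[0.02,0,0.3,0,0,0,6],[0,0,0.4,0,0,0,6],[0,0,0.35,0,0,0,6],[0,0,0.2,0,0,0,6],[0,0,0.1,0,0,0,6],[0,0,0.1,0,0,0,6],[0,0,0,0,0,0,6]],
])

```text
time: 32.98
tool_pos: [611.8, 93.1, 86.2]
ee_rot: [-0.024, 1.0, -0.0, 0.0]
force: [-0.2, -1.2, -1.5]
finger_gap: 8.8
```

carry_out([
  [[0,0,0.08,0,0,0,6],[0,0,0.06,0,0,0,6],[0,0,0,0,0,0,6]],
])

```text
time: 33.35
tool_pos: [611.2, 93.1, 78.4]
ee_rot: [-0.024, 1.0, -0.0, -0.0]
force: [-0.7, -1.5, -2.2]
finger_gap: 8.4
```

carry_out([
  [[0,0,0.04,0,0,0,6],[0,0,0.03,0,0,0,6],[0,0,0,0,0,0,6]],
])

```text
time: 33.72
tool_pos: [611.4, 93.1, 75.1]
ee_rot: [-0.024, 1.0, -0.0, -0.0]
force: [0.6, -1.2, -2.2]
finger_gap: 8.7
```

carry_out([
  [[0,0,0.02,0,0,0,6],[0,0,0.02,0,0,0,6],[0,0,0,0,0,0,6]],
])

```text
time: 34.1
tool_pos: [611.5, 93.1, 73.5]
ee_rot: [-0.024, 1.0, -0.0, 0.0]
force: [-1.1, -2.3, 0.4]
finger_gap: 8.7
```

carry_out([
  [[0,0,0.02,0,0,0,6],[0,0,0,0,0,0,6]],
])

```text
time: 34.35
tool_pos: [611.5, 93.1, 73.5]
ee_rot: [-0.024, 1.0, -0.0, 0.0]
force: [-2.0, -2.6, 6.3]
finger_gap: 9.1
```

carry_out([
  [[0,0,-0.02,0,0,0,14],[0,0,0,0,0,0,22],[0,0,0,0,0,0,25],[0,0,-0.2,0,0,0,25],[0,0,-0.4,0,0,0,25],[0,0,-0.6,0,0,0,25],[0,0,-0.6,0,0,0,25],[0,0,-0.6,0,0,0,25],[0.3,0.6,0,0,0,0,28],[0.3,0.6,0,0,0,0,28],[0.3,0.6,0,0,0,0,28],[0.3,0.6,0,0,0,0,28],[0.2,0.4,0,0,0,0,28],[0,0.3,0,0,0,0.85,28],[0,0,0,0,0,0.85,28],[0,0,0,0,0,0.8,28],[0,0,0,0,0,0,28]],
])

```text
time: 36.48
tool_pos: [534.1, 244.9, 193.8]
ee_rot: [0.106, 0.994, 0.0, 0.0]
force: [-0.4, 0.4, 0.3]
finger_gap: 23.8
```

```bash
python3 pic.py k1.png 580 150 90 75; python3 d.py 533.6 248.1 200 77.4
```

```text
top origin px 185 112
side origin px 225 180
t 36.58 pos [534.1 244.8 193.7] yaw 77.81 gap 23.5 F [-0.   0.5 -0.3] tilt [ 4.e-04  2.e-04 -1.e+00] q6 -1.0
turn first about tool z (units, -=ccw): 0.07
then shift tool (units): [ 0.025  0.063 -0.126]   shift before turn: [ 0.025  0.063 -0.126] mm [ 1.3  3.2 -6.3]
```

View pics/k1.png

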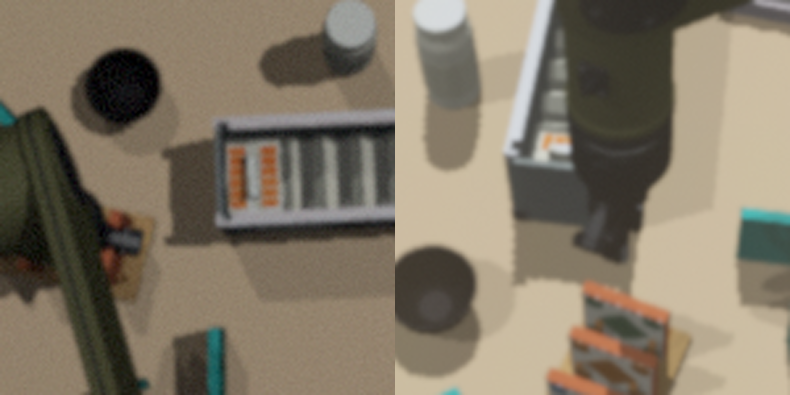

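The fresh cassette lies flat and square in the pocket. Next, the first tile.

carry_out([
  [[0.02,0.06,0.3,0,0,0.05,28],[0,0,0.4,0,0,0,28],[0,0,0.5,0,0,0,28],[0,0,0.5,0,0,0,28],[0,0,0.4,0,0,0,28],[0,0,0.2,0,0,0,28],[0,0,0.14,0,0,0,28],[0,0,0.06,0,0,0,28],[0,0,0,0,0,0,28]],
])

```text
time: 37.7
tool_pos: [534.0, 248.0, 68.6]
ee_rot: [0.109, 0.994, 0.0, 0.0]
force: [-0.1, 0.2, 0.5]
finger_gap: 23.9
```

carry_out([
  [[0,0,0,0,0,0,20],[0,0,0,0,0,0,14],[0,0,0,0,0,0,8],[0,0,0,0,0,0,8]],
], force=30)

```text
time: 38.2
tool_pos: [534.2, 248.1, 69.0]
ee_rot: [0.11, 0.994, 0.0, 0.001]
force: [-0.2, -0.4, 4.7]
finger_gap: 11.5
```

carry_out([
  [[0,0,-0.1,0,0,0,8],[0,0,-0.3,0,0,0,8],[0,0,-0.5,0,0,0,8],[0,0,-0.5,0,0,0,8],[0,0,-0.5,0,0,0,8],[0,0,-0.5,0,0,0,8],[0,0,-0.3,0,0,0,8],[0,0,-0.1,0,0,0,8],[0,0,0,0,0,-0.85,8],[0,0,0,0,0,-0.85,8],[0,0,0,0,0,-0.83,8],[0,0,0,0,0,0,8]],
], force=40)

```text
time: 39.7
tool_pos: [533.1, 247.6, 207.3]
ee_rot: [-0.022, 1.0, -0.0, -0.001]
force: [-0.3, -0.5, -1.3]
finger_gap: 11.2
```

```bash
cat > til.py <<'E'
from meas import *
o=monitor.observe(); T=o["tool_pos"]; print(T.round(1),o["finger_gap"])
s=snap("side"); C=cloud(s); H,S,V=cv2.split(cv2.cvtColor(s["img"],cv2.COLOR_RGB2HSV))
m=(abs(C[...,0]-T[0])<60)&(abs(C[...,1]-T[1])<25)&(C[...,2]>T[2]-65)&(C[...,2]<T[2]+30)
P=C[m]-T
q=(P[:,2]<-12)
print(m.sum(),"below tips:",q.sum(),np.percentile(P[q],[2,50,98],axis=0).round(1))
E
python3 til.py;python3 d.py 621.1 -92.2 205 92.7; python3 pic.py m1.png 534 248 180 50
```

```text
[533.1 247.6 207.3] 11.224527425423947
658 below tips: 346 [[-40.1   2.4 -56.3]
 [ -4.4   5.5 -35.4]
 [ 37.8   8.1 -13.6]]
t 39.75 pos [533.2 247.7 207.5] yaw 92.51 gap 11.5 F [ 0.7 -1.5 -1.9] tilt [-1.7e-03 -6.0e-04 -1.0e+00] q6 -1.25
turn first about tool z (units, -=ccw): -0.03
then shift tool (units): [-1.436 -6.873  0.051]   shift before turn: [-1.458 -6.868  0.05 ] mm [ -71.8 -343.6    2.5]
top origin px 170 151
side origin px 261 224
```

View pics/m1.png

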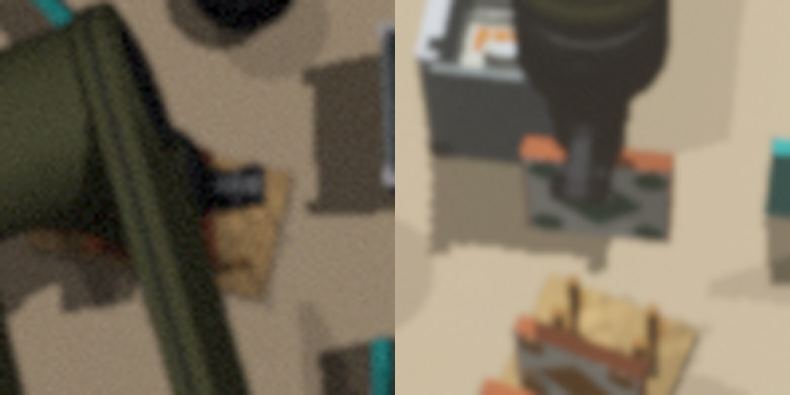

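carry_out([
  [[-0.05,-0.25,0,0,0,0,8],[-0.12,-0.55,0,0,0,0,8],[-0.12,-0.58,0,0,0,0,8],[-0.12,-0.58,0,0,0,0,8],[-0.12,-0.58,0,0,0,0,8],[-0.12,-0.58,0,0,0,0,8],[-0.12,-0.58,0,0,0,0,8],[-0.12,-0.58,0,0,0,0,8],[-0.12,-0.58,0,0,0,0,8],[-0.12,-0.58,0,0,0,0,8],[-0.12,-0.58,0,0,0,0,8],[-0.12,-0.58,0,0,0,0,8],[-0.1,-0.25,0,0,0,0,8],[-0.04,-0.06,0.3,0,0,0,8],[0,0,0,0,0,0,8],[0,0,0,0,0,0,8]],
])

```text
time: 41.85
tool_pos: [624.3, -92.7, 192.7]
ee_rot: [-0.023, 1.0, 0.0, -0.001]
force: [0.3, -0.3, -2.5]
finger_gap: 11.6
```

```bash
python3 til.py;python3 d.py 621.1 -92.2 120 92.7; python3 pic.py m2.png 621 -92 150 50
```

```text
[624.3 -92.7 192.7] 11.599423601850056
658 below tips: 347 [[-40.6   1.  -56.4]
 [ -1.3   5.  -33.4]
 [ 36.8   9.2 -12.2]]
t 41.9 pos [624.6 -92.8 193.1] yaw 92.67 gap 11.3 F [ 0.5  0.  -2. ] tilt [-6.e-04  4.e-04 -1.e+00] q6 -1.83
turn first about tool z (units, -=ccw): -0.0
then shift tool (units): [0.068 0.015 1.463]   shift before turn: [0.068 0.015 1.463] mm [ 3.4  0.7 73.1]
top origin px 297 120
side origin px 252 114
```

View pics/m2.png

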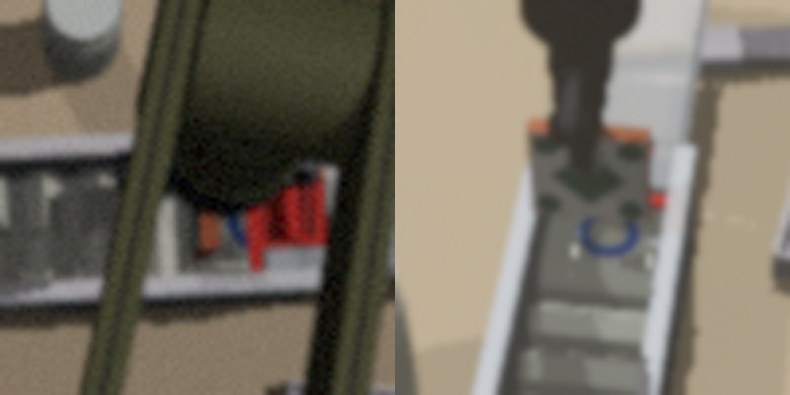

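carry_out([
  [[0.03,0.02,0.3,0,0,0,8],[0,0,0.4,0,0,0,8],[0,0,0.4,0,0,0,8],[0,0,0.3,0,0,0,8],[0,0,0.2,0,0,0,8],[0,0,0.1,0,0,0,8],[0,0,0,0,0,0,8]],
])

```text
time: 42.88
tool_pos: [623.4, -92.9, 108.2]
ee_rot: [-0.023, 1.0, 0.0, -0.0]
force: [0.8, 0.5, -2.4]
finger_gap: 11.4
```

carry_out([
  [[0,0,0.1,0,0,0,8],[0,0,0.1,0,0,0,8],[0,0,0.05,0,0,0,8],[0,0,0,0,0,0,8]],
])

```text
time: 43.38
tool_pos: [623.1, -92.8, 95.5]
ee_rot: [-0.023, 1.0, 0.0, -0.0]
force: [-0.3, -0.4, -1.9]
finger_gap: 11.4
```

carry_out([
  [[0,0,0.1,0,0,0,8],[0,0,0.1,0,0,0,8],[0,0,0.1,0,0,0,8],[0,0,0.06,0,0,0,8],[0,0,0,0,0,0,8]],
])

```text
time: 44.0
tool_pos: [623.1, -92.8, 77.4]
ee_rot: [-0.023, 1.0, 0.0, -0.0]
force: [0.7, 0.2, -1.4]
finger_gap: 11.5
```

carry_out([
  [[0,0,0.03,0,0,0,8],[0,0,0.03,0,0,0,8],[0,0,0,0,0,0,8]],
])

```text
time: 44.38
tool_pos: [623.2, -92.9, 74.7]
ee_rot: [-0.023, 1.0, 0.0, -0.0]
force: [-0.6, -0.0, -2.2]
finger_gap: 11.4
```

carry_out([
  [[0,0,0.02,0,0,0,8],[0,0,0.02,0,0,0,8],[0,0,0,0,0,0,8]],
])

```text
time: 44.75
tool_pos: [623.3, -93.0, 73.0]
ee_rot: [-0.023, 1.0, -0.0, 0.0]
force: [-0.5, 0.1, -0.2]
finger_gap: 11.6
```

carry_out([
  [[0,0,0.02,0,0,0,8],[0,0,0,0,0,0,8]],
])

```text
time: 45.0
tool_pos: [623.3, -93.0, 73.0]
ee_rot: [-0.023, 1.0, -0.0, 0.0]
force: [-3.4, -0.1, 6.1]
finger_gap: 11.5
```

carry_out([
  [[0,0,-0.02,0,0,0,16],[0,0,0,0,0,0,22],[0,0,0,0,0,0,24],[0,0,-0.2,0,0,0,24],[0,0,-0.4,0,0,0,24],[0,0,-0.6,0,0,0,24],[0,0,-0.6,0,0,0,24],[0,0,-0.6,0,0,0,24],[0,0.3,0,0,0,0,24],[0.13,0.6,0,0,0,0,28],[0.13,0.7,0,0,0,0,28],[0.13,0.7,0,0,0,0,28],[0.13,0.7,0,0,0,0,28],[0.13,0.7,0,0,0,0,28],[0.13,0.7,0,0,0,0,28],[0.13,0.7,0,0,0,0,28],[0.13,0.7,0,0,0,0,28],[0.13,0.7,0,0,0,0,28],[0.13,0.7,0,0,0,0,28],[0.1,0.4,0,0,0,0,28]],
])

```text
time: 47.5
tool_pos: [534.6, 285.3, 191.8]
ee_rot: [-0.024, 1.0, -0.0, -0.001]
force: [-0.1, -0.5, -0.6]
finger_gap: 24.0
```

carry_out([
  [[0,0.1,0,0,0,0.82,28],[0,0,0,0,0,0.82,28],[0,0,0,0,0,0.8,28],[0,0,0,0,0,0,28],[0,0,0,0,0,0,28]],
])

```text
time: 48.12
tool_pos: [535.6, 288.3, 192.5]
ee_rot: [0.104, 0.995, -0.0, -0.0]
force: [0.0, 0.9, 0.2]
finger_gap: 24.3
```

```bash
python3 d.py 535.4 291 69 78; python3 pic.py m3.png 580 80 80 100
```

```text
t 48.12 pos [535.6 288.3 192.5] yaw 78.03 gap 24.3 F [0.  0.9 0.2] tilt [-6.e-04 -4.e-04 -1.e+00] q6 -0.94
turn first about tool z (units, -=ccw): 0.01
then shift tool (units): [0.015 0.053 2.47 ]   shift before turn: [0.015 0.053 2.47 ] mm [  0.7   2.7 123.5]
top origin px 185 88
side origin px 205 134
```

View pics/m3.png

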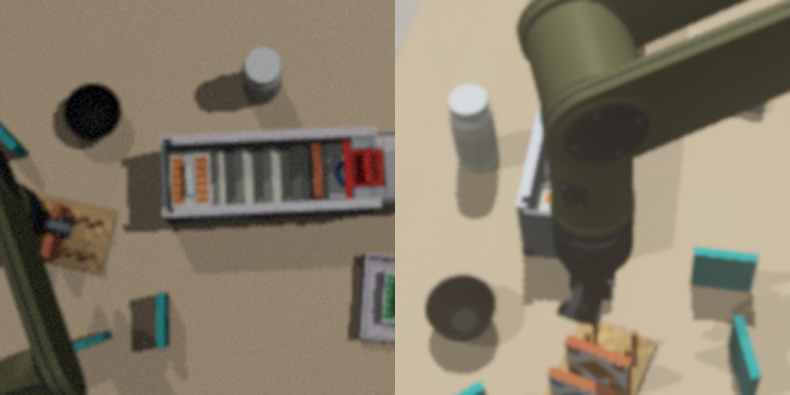

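The first tile stands upright in slot 4, and the cassette is still square. On to the second tile.

carry_out([
  [[0.01,0.05,0.3,0,0,0,28],[0,0,0.4,0,0,0,28],[0,0,0.5,0,0,0,28],[0,0,0.5,0,0,0,28],[0,0,0.4,0,0,0,28],[0,0,0.2,0,0,0,28],[0,0,0.12,0,0,0,28],[0,0,0.05,0,0,0,28],[0,0,0,0,0,0,28],[0,0,0,0,0,0,20],[0,0,0,0,0,0,14],[0,0,0,0,0,0,8],[0,0,0,0,0,0,8]],
], force=30)

```text
time: 49.85
tool_pos: [536.4, 291.5, 70.0]
ee_rot: [0.105, 0.994, 0.001, 0.001]
force: [0.4, 1.3, 4.2]
finger_gap: 11.4
```

carry_out([
  [[0,0,-0.1,0,0,0,8],[0,0,-0.3,0,0,0,8],[0,0,-0.5,0,0,0,8],[0,0,-0.5,0,0,0,8],[0,0,-0.5,0,0,0,8],[0,0,-0.5,0,0,0,8],[0,0,-0.3,0,0,0,8],[0,0,-0.1,0,0,0,8],[0,0,0,0,0,-0.82,8],[0,0,0,0,0,-0.82,8],[0,0,0,0,0,-0.81,8],[0,0,0,0,0,0,8]],
], force=40)

```text
time: 51.35
tool_pos: [535.2, 290.7, 208.3]
ee_rot: [-0.023, 1.0, -0.001, -0.001]
force: [-0.2, 0.5, -1.2]
finger_gap: 11.4
```

```bash
python3 til.py;python3 d.py 621.1 -50.7 205 92.7
```

```text
[535.2 290.7 208.3] 11.391786377010394
590 below tips: 276 [[-40.3   1.8 -57. ]
 [ -9.1   5.3 -36.6]
 [ 37.9   8.2 -13. ]]
t 51.4 pos [535.4 290.7 208.4] yaw 92.57 gap 11.3 F [-0.7 -0.5 -1.4] tilt [-1.8e-03 -9.0e-04 -1.0e+00] q6 -1.19
turn first about tool z (units, -=ccw): -0.02
then shift tool (units): [-1.391 -6.902  0.071]   shift before turn: [-1.407 -6.899  0.071] mm [ -69.6 -345.1    3.6]
```

carry_out([
  [[-0.05,-0.25,0,0,0,0,8],[-0.12,-0.55,0,0,0,0,8],[-0.12,-0.58,0,0,0,0,8],[-0.12,-0.58,0,0,0,0,8],[-0.12,-0.58,0,0,0,0,8],[-0.12,-0.58,0,0,0,0,8],[-0.12,-0.58,0,0,0,0,8],[-0.12,-0.58,0,0,0,0,8],[-0.12,-0.58,0,0,0,0,8],[-0.12,-0.58,0,0,0,0,8],[-0.12,-0.58,0,0,0,0,8],[-0.12,-0.58,0,0,0,0,8],[-0.05,-0.25,0,0,0,0,8],[0,-0.05,0.3,0,0,0,8],[0,0,0,0,0,0,8],[0,0,0,0,0,0,8]],
])

```text
time: 53.4
tool_pos: [622.3, -49.2, 193.8]
ee_rot: [-0.024, 1.0, 0.0, -0.001]
force: [0.1, -0.3, -1.6]
finger_gap: 11.0
```

```bash
python3 til.py;python3 d.py 620.7 -50.8 110 92.7
```

```text
[622.3 -49.2 193.8] 10.982976943992075
676 below tips: 367 [[-40.   -3.2 -57.4]
 [ -2.4   5.  -34.5]
 [ 37.3   8.8 -12.9]]
t 53.45 pos [622.6 -49.2 194.2] yaw 92.73 gap 11.2 F [-0.4 -0.9 -2.1] tilt [-5.e-04  3.e-04 -1.e+00] q6 -1.77
turn first about tool z (units, -=ccw): 0.01
then shift tool (units): [ 0.039 -0.03   1.683]   shift before turn: [ 0.039 -0.03   1.683] mm [ 2.  -1.5 84.2]
```

carry_out([
  [[0.02,-0.02,0.3,0,0,0,8],[0,0,0.4,0,0,0,8],[0,0,0.4,0,0,0,8],[0,0,0.3,0,0,0,8],[0,0,0.2,0,0,0,8],[0,0,0.1,0,0,0,8],[0,0,0,0,0,0,8]],
])

```text
time: 54.32
tool_pos: [622.0, -51.3, 109.2]
ee_rot: [-0.023, 1.0, 0.0, -0.0]
force: [-0.4, -0.2, -1.4]
finger_gap: 11.2
```

carry_out([
  [[0,0.01,0.1,0,0,0,8],[0,0,0.1,0,0,0,8],[0,0,0.1,0,0,0,8],[0,0,0.1,0,0,0,8],[0,0,0.1,0,0,0,8],[0,0,0.06,0,0,0,8],[0,0,0,0,0,0,8]],
])

```text
time: 55.2
tool_pos: [621.7, -50.8, 81.0]
ee_rot: [-0.023, 1.0, 0.0, -0.0]
force: [0.4, -0.1, -0.9]
finger_gap: 11.2
```

carry_out([
  [[0,0,0.04,0,0,0,8],[0,0,0.03,0,0,0,8],[0,0,0.02,0,0,0,8],[0,0,0,0,0,0,8]],
])

```text
time: 55.7
tool_pos: [621.9, -50.8, 76.7]
ee_rot: [-0.023, 1.0, 0.0, -0.0]
force: [-0.5, -0.1, -1.1]
finger_gap: 11.4
```

carry_out([
  [[0,0,0.03,0,0,0,8],[0,0,0.02,0,0,0,8],[0,0,0,0,0,0,8]],
])

```text
time: 56.08
tool_pos: [621.8, -50.8, 74.2]
ee_rot: [-0.023, 1.0, 0.0, -0.0]
force: [0.8, -0.1, -1.7]
finger_gap: 11.4
```

carry_out([
  [[0,0,0.02,0,0,0,8],[0,0,0,0,0,0,8]],
])

```text
time: 56.32
tool_pos: [621.9, -50.8, 74.0]
ee_rot: [-0.023, 1.0, -0.0, 0.0]
force: [-0.8, 0.4, 5.6]
finger_gap: 11.4
```

carry_out([
  [[0,0,-0.02,0,0,0,16],[0,0,0,0,0,0,22],[0,0,0,0,0,0,24],[0,0,-0.2,0,0,0,24],[0,0,-0.4,0,0,0,24],[0,0,-0.6,0,0,0,24],[0,0,-0.6,0,0,0,24],[0,0,-0.6,0,0,0,24],[0,0.3,0,0,0,0,24],[0.1,0.6,0,0,0,0,28],[0.11,0.7,0,0,0,0,28],[0.11,0.7,0,0,0,0,28],[0.11,0.7,0,0,0,0,28],[0.11,0.7,0,0,0,0,28],[0.11,0.7,0,0,0,0,28],[0.11,0.7,0,0,0,0,28],[0.11,0.7,0,0,0,0,28],[0.11,0.7,0,0,0,0,28],[0.11,0.7,0,0,0,0,28],[0.06,0.44,0,0,0,0,28]],
])

```text
time: 58.82
tool_pos: [545.2, 329.9, 193.3]
ee_rot: [-0.024, 1.0, -0.0, -0.001]
force: [0.5, -0.6, -0.5]
finger_gap: 23.6
```

carry_out([
  [[0,0.1,0,0,0,0.83,28],[0,0,0,0,0,0.83,28],[0,0,0,0,0,0.83,28],[0,0,0,0,0,0,28],[0,0,0,0,0,0,28]],
])

```text
time: 59.45
tool_pos: [546.3, 332.9, 194.0]
ee_rot: [0.106, 0.994, -0.0, -0.0]
force: [-0.4, -0.5, -0.1]
finger_gap: 23.8
```

```bash
python3 d.py 546.5 333.2 69 77.8; python3 pic.py m4.png 590 100 80 100
```

```text
t 59.45 pos [546.3 332.9 194. ] yaw 77.8 gap 23.8 F [-0.4 -0.5 -0.1] tilt [-5.e-04 -4.e-04 -1.e+00] q6 -0.88
turn first about tool z (units, -=ccw): 0.0
then shift tool (units): [-0.005  0.008  2.5  ]   shift before turn: [-0.005  0.008  2.5  ] mm [ -0.2   0.4 125. ]
top origin px 178 84
side origin px 200 140
```

View pics/m4.png

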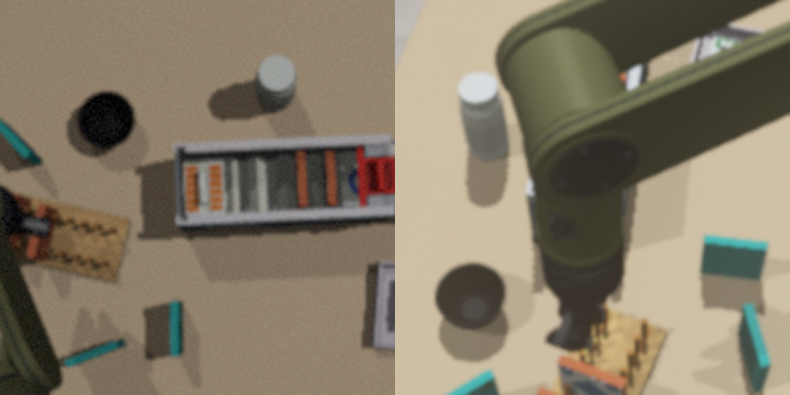

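Two tiles are standing in slots 4 and 3. Next, the third.

carry_out([
  [[0,0.01,0.3,0,0,0,28],[0,0,0.4,0,0,0,28],[0,0,0.5,0,0,0,28],[0,0,0.5,0,0,0,28],[0,0,0.4,0,0,0,28],[0,0,0.2,0,0,0,28],[0,0,0.14,0,0,0,28],[0,0,0.06,0,0,0,28],[0,0,0,0,0,0,28],[0,0,0,0,0,0,20],[0,0,0,0,0,0,14],[0,0,0,0,0,0,8],[0,0,0,0,0,0,8]],
], force=30)

```text
time: 61.18
tool_pos: [547.1, 334.0, 70.0]
ee_rot: [0.107, 0.994, 0.0, 0.001]
force: [0.4, 0.5, 3.5]
finger_gap: 11.7
```

carry_out([
  [[0,0,-0.1,0,0,0,8],[0,0,-0.3,0,0,0,8],[0,0,-0.5,0,0,0,8],[0,0,-0.5,0,0,0,8],[0,0,-0.5,0,0,0,8],[0,0,-0.5,0,0,0,8],[0,0,-0.3,0,0,0,8],[0,0,-0.1,0,0,0,8],[0,0,0,0,0,-0.83,8],[0,0,0,0,0,-0.83,8],[0,0,0,0,0,-0.83,8],[0,0,0,0,0,0,8]],
], force=40)

```text
time: 62.68
tool_pos: [545.9, 333.2, 208.2]
ee_rot: [-0.023, 1.0, -0.001, -0.001]
force: [0.4, -0.5, -1.7]
finger_gap: 10.9
```

```bash
python3 til.py;python3 d.py 619 -8.8 205 92.7
```

```text
[545.9 333.2 208.2] 10.936390424389147
573 below tips: 265 [[-40.   -4.7 -56.9]
 [-13.1   4.6 -38.4]
 [ 38.3   7.5 -13.2]]
t 62.73 pos [546.1 333.2 208.4] yaw 92.57 gap 11.2 F [ 0.4  0.5 -1.4] tilt [-0.0017 -0.001  -1.    ] q6 -1.13
turn first about tool z (units, -=ccw): -0.02
then shift tool (units): [-1.135 -6.901  0.072]   shift before turn: [-1.151 -6.899  0.072] mm [ -56.7 -345.1    3.6]
```

carry_out([
  [[-0.05,-0.25,0,0,0,0,8],[-0.1,-0.55,0,0,0,0,8],[-0.1,-0.58,0,0,0,0,8],[-0.1,-0.58,0,0,0,0,8],[-0.1,-0.58,0,0,0,0,8],[-0.1,-0.58,0,0,0,0,8],[-0.1,-0.58,0,0,0,0,8],[-0.1,-0.58,0,0,0,0,8],[-0.1,-0.58,0,0,0,0,8],[-0.1,-0.58,0,0,0,0,8],[-0.1,-0.58,0,0,0,0,8],[-0.1,-0.58,0,0,0,0,8],[-0.03,-0.25,0,0,0,0,8],[0,-0.05,0.3,0,0,0,8],[0,0,0,0,0,0,8],[0,0,0,0,0,0,8]],
])

```text
time: 64.72
tool_pos: [621.0, -7.3, 193.8]
ee_rot: [-0.024, 1.0, 0.0, -0.001]
force: [-0.6, 0.9, -1.8]
finger_gap: 11.3
```

```bash
python3 til.py;python3 d.py 619 -8.8 110 92.7
```

```text
[621.   -7.3 193.8] 11.267308075177324
664 below tips: 356 [[-39.5   1.7 -56.8]
 [ -1.6   5.1 -34.7]
 [ 37.6   9.2 -13.6]]
t 64.78 pos [621.4  -7.3 194.1] yaw 92.73 gap 11.1 F [ 0.9 -0.7 -1.5] tilt [-4.e-04  3.e-04 -1.e+00] q6 -1.7
turn first about tool z (units, -=ccw): 0.01
then shift tool (units): [ 0.048 -0.029  1.683]   shift before turn: [ 0.048 -0.029  1.683] mm [ 2.4 -1.4 84.1]
```

carry_out([
  [[0.03,-0.01,0.3,0,0,0,8],[0,0,0.4,0,0,0,8],[0,0,0.4,0,0,0,8],[0,0,0.3,0,0,0,8],[0,0,0.2,0,0,0,8],[0,0,0.1,0,0,0,8],[0,0,0,0,0,0,8]],
])

```text
time: 65.65
tool_pos: [620.2, -8.9, 109.2]
ee_rot: [-0.023, 1.0, 0.0, -0.0]
force: [-1.2, 0.4, -1.0]
finger_gap: 11.3
```

carry_out([
  [[0,0,0.1,0,0,0,8],[0,0,0.1,0,0,0,8],[0,0,0.1,0,0,0,8],[0,0,0.1,0,0,0,8],[0,0,0.1,0,0,0,8],[0,0,0.06,0,0,0,8],[0,0,0,0,0,0,8]],
])

```text
time: 66.53
tool_pos: [619.9, -8.9, 80.9]
ee_rot: [-0.023, 1.0, 0.0, -0.0]
force: [-0.3, 1.3, -1.9]
finger_gap: 11.7
```

carry_out([
  [[0,0,0.04,0,0,0,8],[0,0,0.03,0,0,0,8],[0,0,0.03,0,0,0,8],[0,0,0.02,0,0,0,8],[0,0,0,0,0,0,8]],
])

```text
time: 67.15
tool_pos: [620.0, -8.8, 75.2]
ee_rot: [-0.023, 1.0, 0.0, -0.0]
force: [0.3, -0.6, -1.3]
finger_gap: 11.2
```

carry_out([
  [[0,0,0.02,0,0,0,8],[0,0,0,0,0,0,8]],
])

```text
time: 67.4
tool_pos: [620.0, -8.9, 74.2]
ee_rot: [-0.023, 1.0, 0.0, -0.0]
force: [0.7, -0.7, -2.0]
finger_gap: 11.5
```

carry_out([
  [[0,0,0.02,0,0,0,8],[0,0,0,0,0,0,8]],
])

```text
time: 67.65
tool_pos: [620.1, -8.9, 74.1]
ee_rot: [-0.023, 1.0, -0.0, 0.0]
force: [-1.9, -1.0, 3.9]
finger_gap: 11.2
```

carry_out([
  [[0,0,-0.02,0,0,0,16],[0,0,0,0,0,0,22],[0,0,0,0,0,0,24],[0,0,-0.2,0,0,0,24],[0,0,-0.4,0,0,0,24],[0,0,-0.6,0,0,0,24],[0,0,-0.6,0,0,0,24],[0,0,-0.6,0,0,0,24],[0,0.3,0,0,0,0,24],[0.07,0.6,0,0,0,0,28],[0.08,0.7,0,0,0,0,28],[0.08,0.7,0,0,0,0,28],[0.08,0.7,0,0,0,0,28],[0.08,0.7,0,0,0,0,28],[0.08,0.7,0,0,0,0,28],[0.08,0.7,0,0,0,0,28],[0.08,0.7,0,0,0,0,28],[0.08,0.7,0,0,0,0,28],[0.08,0.7,0,0,0,0,28],[0.02,0.46,0,0,0,0,28]],
])

```text
time: 70.15
tool_pos: [560.3, 373.7, 193.2]
ee_rot: [-0.024, 1.0, -0.0, -0.001]
force: [0.3, -0.8, -0.1]
finger_gap: 23.7
```

carry_out([
  [[0,0.1,0,0,0,0.93,28],[0,0,0,0,0,0.93,28],[0,0,0,0,0,0.92,28],[0,0,0,0,0,0,28],[0,0,0,0,0,0,28]],
])

```text
time: 70.78
tool_pos: [561.4, 376.7, 194.0]
ee_rot: [0.121, 0.993, -0.0, -0.0]
force: [-0.4, 0.6, 0.6]
finger_gap: 24.0
```

```bash
python3 d.py 561.3 376.6 69 76; python3 pic.py m5.png 590 120 80 100
```

```text
t 70.78 pos [561.4 376.7 194. ] yaw 76.07 gap 24.0 F [-0.4  0.6  0.6] tilt [-5.e-04 -4.e-04 -1.e+00] q6 -0.8
turn first about tool z (units, -=ccw): 0.01
then shift tool (units): [ 1.0e-03 -2.0e-03  2.5e+00]   shift before turn: [ 1.0e-03 -2.0e-03  2.5e+00] mm [ 1.00e-01 -1.00e-01  1.25e+02]
top origin px 171 84
side origin px 198 146
```

View pics/m5.png

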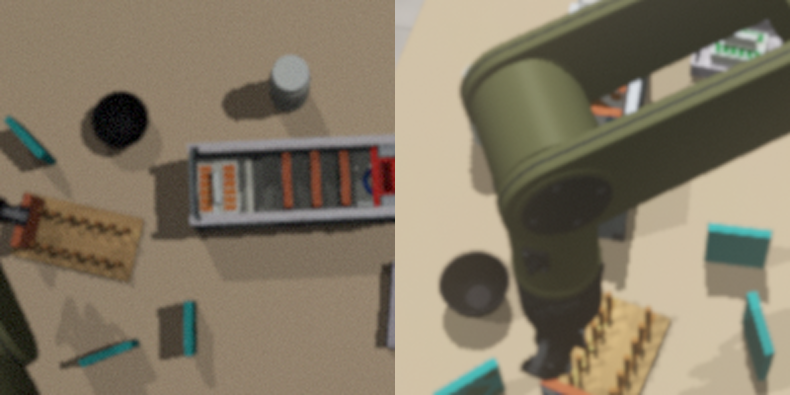

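Three tiles stand in slots 4, 3 and 2. Now the last one.

carry_out([
  [[0,0,0.3,0,0,0,28],[0,0,0.4,0,0,0,28],[0,0,0.5,0,0,0,28],[0,0,0.5,0,0,0,28],[0,0,0.4,0,0,0,28],[0,0,0.2,0,0,0,28],[0,0,0.14,0,0,0,28],[0,0,0.06,0,0,0,28],[0,0,0,0,0,0,28],[0,0,0,0,0,0,20],[0,0,0,0,0,0,14],[0,0,0,0,0,0,8],[0,0,0,0,0,0,8]],
], force=30)

```text
time: 72.5
tool_pos: [562.1, 377.2, 70.1]
ee_rot: [0.122, 0.993, 0.0, 0.001]
force: [-0.2, 0.3, 4.3]
finger_gap: 11.6
```

carry_out([
  [[0,0,-0.1,0,0,0,8],[0,0,-0.3,0,0,0,8],[0,0,-0.5,0,0,0,8],[0,0,-0.5,0,0,0,8],[0,0,-0.5,0,0,0,8],[0,0,-0.5,0,0,0,8],[0,0,-0.3,0,0,0,8],[0,0,-0.1,0,0,0,8],[0,0,0,0,0,-0.93,8],[0,0,0,0,0,-0.93,8],[0,0,0,0,0,-0.93,8],[0,0,0,0,0,0,8]],
], force=40)

```text
time: 74.0
tool_pos: [561.0, 376.5, 208.2]
ee_rot: [-0.023, 1.0, -0.001, -0.001]
force: [0.1, -0.3, -0.4]
finger_gap: 11.4
```

```bash
python3 til.py;python3 d.py 617 33.1 205 92.7
```

```text
[561.  376.5 208.2] 11.420165845101433
529 below tips: 206 [[-39.2   0.3 -56.7]
 [-17.7   4.8 -36.3]
 [ 38.3   7.8 -12.9]]
t 74.05 pos [561.1 376.5 208.3] yaw 92.62 gap 11.4 F [-0.2  0.2 -1.3] tilt [-0.0016 -0.001  -1.    ] q6 -1.09
turn first about tool z (units, -=ccw): -0.01
then shift tool (units): [-0.793 -6.914  0.072]   shift before turn: [-0.803 -6.913  0.072] mm [ -39.7 -345.7    3.6]
```

carry_out([
  [[-0.03,-0.25,0,0,0,0,8],[-0.07,-0.55,0,0,0,0,8],[-0.07,-0.58,0,0,0,0,8],[-0.07,-0.58,0,0,0,0,8],[-0.07,-0.58,0,0,0,0,8],[-0.07,-0.58,0,0,0,0,8],[-0.07,-0.58,0,0,0,0,8],[-0.07,-0.58,0,0,0,0,8],[-0.07,-0.58,0,0,0,0,8],[-0.07,-0.58,0,0,0,0,8],[-0.07,-0.58,0,0,0,0,8],[-0.07,-0.58,0,0,0,0,8],[-0.02,-0.25,0,0,0,0,8],[0,-0.07,0.3,0,0,0,8],[0,0,0,0,0,0,8],[0,0,0,0,0,0,8]],
])

```text
time: 76.05
tool_pos: [618.5, 34.1, 193.8]
ee_rot: [-0.024, 1.0, 0.0, -0.001]
force: [0.4, 0.6, -0.6]
finger_gap: 11.3
```

```bash
python3 til.py;python3 d.py 617 33.1 110 92.7
```

```text
[618.5  34.1 193.8] 11.332308621969233
674 below tips: 367 [[-39.1  -0.4 -56.6]
 [ -0.5   5.  -34. ]
 [ 38.2   8.8 -13.3]]
t 76.1 pos [618.8  34.1 194.1] yaw 92.79 gap 11.5 F [ 1.1  0.3 -0.7] tilt [-4.e-04  3.e-04 -1.e+00] q6 -1.63
turn first about tool z (units, -=ccw): 0.01
then shift tool (units): [ 0.037 -0.019  1.682]   shift before turn: [ 0.037 -0.019  1.682] mm [ 1.8 -1.  84.1]
```

carry_out([
  [[0.03,0,0.3,0,0,0,8],[0,0,0.4,0,0,0,8],[0,0,0.4,0,0,0,8],[0,0,0.3,0,0,0,8],[0,0,0.2,0,0,0,8],[0,0,0.1,0,0,0,8],[0,0,0,0,0,0,8]],
])

```text
time: 76.97
tool_pos: [617.6, 33.1, 109.2]
ee_rot: [-0.024, 1.0, -0.0, -0.0]
force: [-0.2, 0.4, -1.3]
finger_gap: 11.2
```

carry_out([
  [[0,0,0.1,0,0,0,8],[0,0,0.1,0,0,0,8],[0,0,0.1,0,0,0,8],[0,0,0.1,0,0,0,8],[0,0,0.1,0,0,0,8],[0,0,0.06,0,0,0,8],[0,0,0,0,0,0,8]],
])

```text
time: 77.85
tool_pos: [617.3, 33.1, 80.9]
ee_rot: [-0.024, 1.0, 0.0, -0.0]
force: [-0.6, 0.9, -1.2]
finger_gap: 11.3
```

carry_out([
  [[0,0,0.04,0,0,0,8],[0,0,0.04,0,0,0,8],[0,0,0.03,0,0,0,8],[0,0,0.03,0,0,0,8],[0,0,0,0,0,0,8]],
])

```text
time: 78.47
tool_pos: [617.5, 33.1, 74.3]
ee_rot: [-0.024, 1.0, -0.0, 0.0]
force: [0.9, 0.8, -1.0]
finger_gap: 11.4
```

carry_out([
  [[0,0,0.02,0,0,0,8],[0,0,0,0,0,0,8]],
])

```text
time: 78.72
tool_pos: [617.5, 33.1, 74.1]
ee_rot: [-0.024, 1.0, -0.0, 0.0]
force: [-3.3, -0.4, 4.2]
finger_gap: 11.3
```

carry_out([
  [[0,0,-0.02,0,0,0,16],[0,0,0,0,0,0,22],[0,0,0,0,0,0,24],[0,0,-0.2,0,0,0,24],[0,0,-0.4,0,0,0,24],[0,0,-0.6,0,0,0,24],[0,0,-0.6,0,0,0,24],[0,0,-0.6,0,0,0,24],[0.34,-0.5,0,0,0,0,24],[0.34,-0.5,0,0,0,0,24],[0.34,-0.5,0,0,0,0,24],[0.34,-0.5,0,0,0,0,24],[0.34,-0.5,0,0,0,0,24],[0.34,-0.5,0,0,0,0,24],[0.34,-0.5,0,0,0,0,24],[0.34,-0.5,0,0,0,0,24],[0.34,-0.5,0,0,0,0,24],[0.34,-0.5,0,0,0,0,24],[0.34,-0.5,0,0,0,0,24],[0,0,0,0,0,0,24]],
])

```text
time: 81.22
tool_pos: [443.1, -251.9, 195.0]
ee_rot: [-0.022, 1.0, -0.0, 0.0]
force: [0.4, -0.2, 0.4]
finger_gap: 20.4
```

```bash
python3 d.py 623.1 -160.6 150 92.7; python3 pic.py m6.png 600 -20 80 75
python3 - <<'E'
from meas import *
for n in("side","top"):
    s=snap(n); C=cloud(s); X,Y,Z=C[...,0],C[...,1],C[...,2]
    H,S,V=cv2.split(cv2.cvtColor(s["img"],cv2.COLOR_RGB2HSV))
    ter=(H>2)&(H<14)&(S>110)&(X>560)&(X<680)&(Y>-120)&(Y<60)&(Z>60)&(Z<110)
    for st,m in comps(ter,20): print(n,"tile",rect(pl(s,m,94)),np.median(Z[m]).round(1))
    red=((H<8)|(H>170))&(S>150)&(abs(X-623)<40)&(abs(Y+160)<25)&(Z>116); print(n,"rib",red.sum(),rect(pl(s,red,122)),np.median(Z[red]))
E
```

```text
t 81.22 pos [ 443.1 -251.9  195. ] yaw 92.56 gap 20.4 F [ 0.4 -0.2  0.4] tilt [ 7.e-04 -9.e-04 -1.e+00] q6 -2.21
turn first about tool z (units, -=ccw): -0.02
then shift tool (units): [-3.681  1.656  0.901]   shift before turn: [-3.677  1.665  0.901] mm [-184.    82.8   45.1]
top origin px 245 106
side origin px 230 127
side tile (array([623.5, -94.3]), 77.9, 11.5, 2.3) 95.5
side tile (array([621. , -53.3]), 76.9, 15.6, 2.5) 95.2
side tile (array([619.6, -14. ]), 78.0, 18.4, 1.9) 95.3
side tile (array([618.8,  31.9]), 77.2, 13.0, 3.4) 95.6
side rib 54 (array([ 623.1, -162.1]), 43.5, 12.5, 3.2) 123.25490989409269
top tile (array([616.8,  35.1]), 80.6, 11.5, 0.1) 95.4
top tile (array([618.3,  -6.3]), 14.3, 77.8, 90.0) 95.1
top tile (array([619.7, -48.2]), 81.0, 13.8, 2.2) 94.8
top tile (array([621.3, -89.3]), 14.4, 78.0, 89.6) 95.1
top rib 63 (array([ 620.3, -158.9]), 43.2, 10.9, 5.6) 123.16279437527919
```

View pics/m6.png

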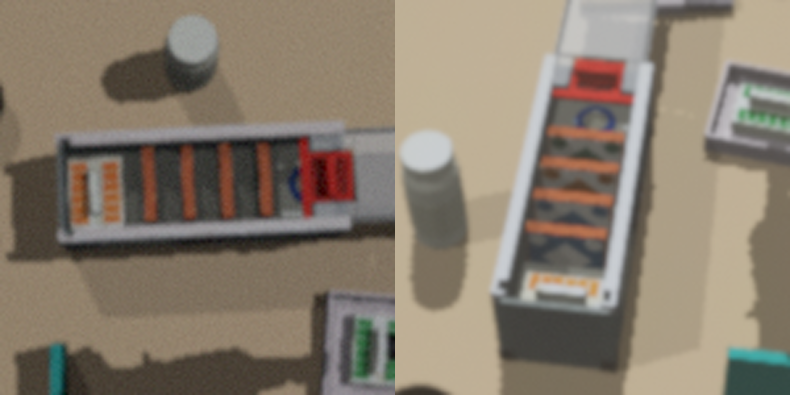

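carry_out([
  [[-0.28,0.12,0,0,0,0,28],[-0.4,0.18,0,0,0,0,28],[-0.4,0.18,0,0,0,0,28],[-0.4,0.18,0,0,0,0,28],[-0.4,0.18,0,0,0,0,28],[-0.4,0.18,0,0,0,0,28],[-0.4,0.18,0,0,0,0,28],[-0.4,0.18,0,0,0,0,28],[-0.4,0.18,0,0,0,0,28],[-0.2,0.09,0,0,0,0,28],[0,0,0.4,0,0,0,28],[0,0,0.4,0,0,0,28],[0,0,0,0,0,0,28],[0,0,0,0,0,0,28]],
])

```text
time: 83.18
tool_pos: [624.1, -159.6, 154.9]
ee_rot: [-0.024, 1.0, -0.0, 0.0]
force: [0.2, 0.2, 0.3]
finger_gap: 23.7
```

```bash
python3 d.py 623.1 -160.6 121 92.7
```

```text
t 83.17 pos [ 624.1 -159.6  154.9] yaw 92.71 gap 23.7 F [0.2 0.2 0.3] tilt [ 7.e-04 -3.e-04 -1.e+00] q6 -1.93
turn first about tool z (units, -=ccw): 0.0
then shift tool (units): [ 0.02  -0.019  0.679]   shift before turn: [ 0.02  -0.019  0.679] mm [ 1.  -1.  33.9]
```

carry_out([
  [[0.02,-0.02,0.25,0,0,0,28],[0,0,0.25,0,0,0,28],[0,0,0.12,0,0,0,28],[0,0,0.06,0,0,0,28],[0,0,0,0,0,0,18],[0,0,0,0,0,0,17],[0,0,0,0,0,0,17]],
], force=20)

```text
time: 84.05
tool_pos: [623.0, -160.4, 120.7]
ee_rot: [-0.024, 1.0, -0.0, 0.0]
force: [-0.0, -0.1, 1.4]
finger_gap: 14.3
```

carry_out([
  [[0,0.06,0,0,0,0,17],[0,0.15,0,0,0,0,17],[0,0.25,0,0,0,0,17],[0,0.3,0,0,0,0,17],[0,0.3,0,0,0,0,17],[0,0.3,0,0,0,0,17],[0,0.3,0,0,0,0,17],[0,0.3,0,0,0,0,17],[0,0.3,0,0,0,0,17],[0,0.3,0,0,0,0,17],[0,0.3,0,0,0,0,17],[0,0.3,0,0,0,0,17],[0,0.3,0,0,0,0,17],[0,0.3,0,0,0,0,17],[0,0.3,0,0,0,0,17],[0,0.3,0,0,0,0,17],[0,0.2,0,0,0,0,17],[0,0.1,0,0,0,0,17],[0,0,0,0,0,0,17]],
])

```text
time: 86.42
tool_pos: [610.4, 73.3, 119.8]
ee_rot: [-0.024, 1.0, 0.001, -0.001]
force: [0.1, -0.2, -0.6]
finger_gap: 14.5
```

```bash
python3 d.py 611 94 121 92.7; python3 pic.py n1.png 612 60 110 60
```

```text
t 86.42 pos [610.4  73.3 119.8] yaw 92.73 gap 14.5 F [ 0.1 -0.2 -0.6] tilt [-0.0025  0.0012 -1.    ] q6 -1.57
turn first about tool z (units, -=ccw): 0.01
then shift tool (units): [-0.031  0.412 -0.024]   shift before turn: [-0.031  0.412 -0.024] mm [-1.5 20.6 -1.2]
top origin px 232 115
side origin px 234 159
```

View pics/n1.png

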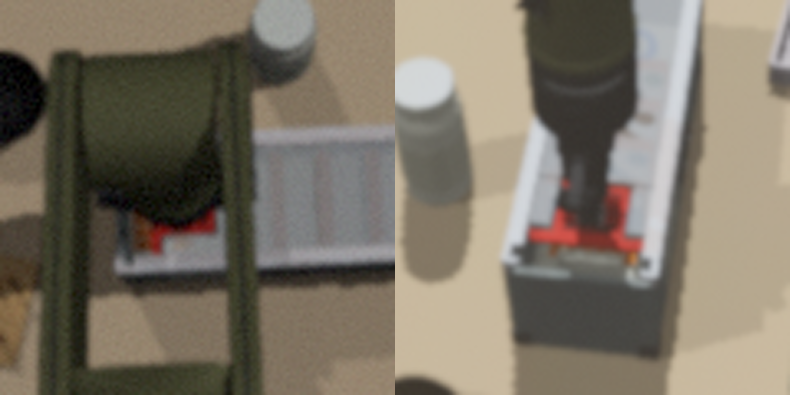

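carry_out([
  [[0,0.12,-0.02,0,0,0,17],[0,0.12,-0.02,0,0,0,17],[0,0.1,0,0,0,0,17],[0,0.06,0,0,0,0,17],[0,0.04,0,0,0,0,17],[0,0.04,0,0,0,0,17],[0,0,0,0,0,0,17]],
])

```text
time: 87.4
tool_pos: [610.1, 96.4, 122.2]
ee_rot: [-0.024, 1.0, -0.0, -0.0]
force: [-1.7, -4.3, -1.9]
finger_gap: 14.7
```

carry_out([
  [[0,0.03,0,0,0,0,17],[0,0.02,0,0,0,0,17],[0,0,0,0,0,0,17]],
])

```text
time: 87.78
tool_pos: [610.1, 96.7, 122.1]
ee_rot: [-0.024, 1.0, -0.002, -0.0]
force: [-0.2, -10.0, -2.4]
finger_gap: 14.5
```

carry_out([
  [[0,-0.05,0,0,0,0,20],[0,-0.04,0,0,0,0,26],[0,0,0,0,0,0,28],[0,0,-0.2,0,0,0,28],[0,0,-0.5,0,0,0,28],[0,0,-0.8,0,0,0,28],[0.5,0.1,-0.5,0,0,0,28],[0.6,-0.4,0,0,0,0,28],[0.5,-0.6,0,0,0,0,28],[0.3,-0.7,0,0,0,0,28],[0.3,-0.7,0,0,0,0,28],[0.3,-0.7,0,0,0,0,28],[0.3,-0.7,0,0,0,0,28],[0.3,-0.7,0,0,0,0,28],[0.3,-0.7,0,0,0,0,28],[0,-0.4,0,0,0,0,28],[0,0,0,0,0,0,28]],
])

```text
time: 89.9
tool_pos: [454.8, -189.5, 222.9]
ee_rot: [-0.023, 1.0, -0.0, 0.001]
force: [-0.6, 0.5, -0.2]
finger_gap: 23.8
```

```bash
python3 d.py 611 94 121 92.7; python3 pic.py n2.png 600 20 110 70
python3 - <<'E'
from meas import *
for n in("side","top"):
    s=snap(n); save(s,"end_%s.png"%n); C=cloud(s); X,Y,Z=C[...,0],C[...,1],C[...,2]
    H,S,V=cv2.split(cv2.cvtColor(s["img"],cv2.COLOR_RGB2HSV))
    red=((H<8)|(H>170))&(S>150)&(abs(X-612)<40)&(abs(Y-94)<25)&(Z>119); print(n,"rib",red.sum(),rect(pl(s,red,127)),np.median(Z[red]))
E
```

```text
t 89.9 pos [ 454.8 -189.5  222.9] yaw 92.6 gap 23.8 F [-0.6  0.5 -0.2] tilt [ 1.8e-03 -3.0e-04 -1.0e+00] q6 -2.1
turn first about tool z (units, -=ccw): -0.02
then shift tool (units): [-3.384  5.517  2.042]   shift before turn: [-3.375  5.522  2.042] mm [-169.2  275.8  102.1]
top origin px 236 110
side origin px 232 137
side rib 73 (array([611.2,  93.9]), 45.3, 12.7, 5.3) 127.84061512514768
top rib 62 (array([608.7, 101.4]), 45.5, 21.1, 5.5) 128.2234007042506
```

View pics/n2.png

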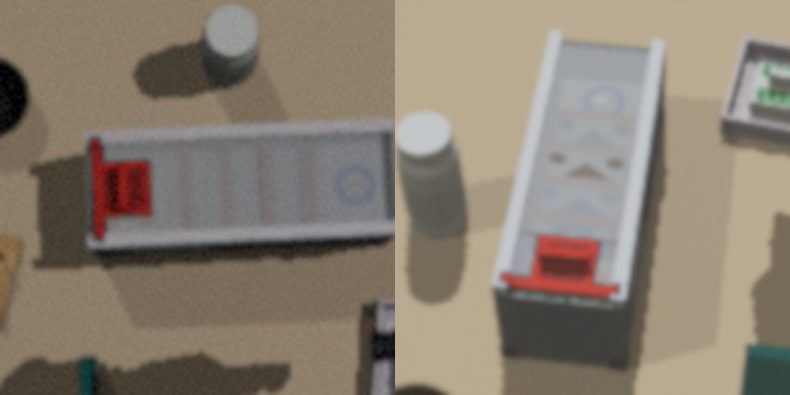

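View pics/end_side.png

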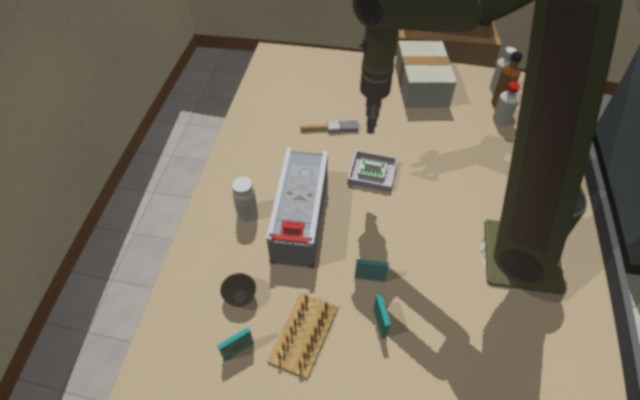

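The lid is shut and the tab is up: the rib top reads 127.8 mm against 127.7 mm at the start, in the same position. The rack is empty, the spent cassette is in the tray and the bystanders have not moved. I'm handing the job in.

```bash
python3 -c "
from plant import job; print(job.finish_job())"
```

```text
the job is handed in; nothing more can be done
None
```

The job is done and was handed in at about 90 s; the hand-in reports no verdict.

I pressed the red tab and slid the lid open to its stop. I laid the spent cassette flat in the tray and seated the fresh one in the emptied pocket. The four rack tiles were lowered into slots 4, 3, 2 and 1 until they touched the floor. Then I slid the lid shut to its stop.

**Last checks**
- **Tiles:** all four tops read 95–96 mm in both views (94 expected), standing upright. The rack is empty.
- **Fresh cassette:** it looked flat and square in the pocket before the lid closed.
- **Lid and tab:** in the side view the rib is back where it started, at y 93.9 mm. Its top is at 127.8 mm against 127.7 mm before, so the tab has snapped up.
- **Bystanders:** the spent cassette is flat in the tray. The jar, bowl, brush and turquoise tiles look unmoved by eye; I did not measure them.

**Disagreements**
- **Cameras:** the two views differ by about 4 mm in x and 1.5 mm in y. Gripper contact matched the side view, so I relied on that.
- **Final top-view check:** its rib reading (y 101.4 mm, 21 mm wide against a 10 mm rib) did not agree. Its mask probably took in other red parts of the tab, so I used the side view there too.

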